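# Fetch the film carton from behind the drip cups

### The arm

A 6-joint arm with a two-finger parallel gripper is mounted at the origin on the work surface. World frame = base frame: x ahead of the robot, y to its left, z up, the work surface at z = 0. Lengths are in m, angles in rad, forces in N, time in s.
With the tool pointing down it reaches from about 0.3 to 0.775 m from the base axis. Payload 14.6 kg.
Tool frame: the origin (TCP) lies at the very end of the fingers, on their centre line; the grasp point (between the pads) lies 19 mm behind it; z points along the fingers, y is the line along which they close (so a half turn about z gives the same grasp; the last joint's range is limited). The gripper opens to 94 mm and grips with 3 to 60 N. Pads are 16 mm wide; open, the fingers measure 119 mm over their backs; the gripper's body (75 mm by 177 mm) begins 78 mm behind the grasp point.
Start: joints at [1.068, 0.3, 1.521, -0, 1.321, -0.067], TCP at [0.232, 0.499, 0.205] pointing down, gripper open.
Joint ranges: [-3.03, 3.03], [-0.79, 2.21], [0.23, 2.52], [-1.04, 4.18], [0, 3.07], [-2.55, 2.55]. Speed limits (rad/s): [2.22, 2.22, 2.57, 3.14, 3.14, 3.14].

### API

Orientations are given as [roll, pitch, yaw] about the fixed x, y, z axes, in that order (R = Rz(yaw) Ry(pitch) Rx(roll)).
In Python, from station import ctrl, cams gives the robot as it stands. The module is installed in compiled form; this text tells all that it offers.
- The arm moves only by the tool arm_command, never from a script. Its argument "plan" is a list that holds one entry, the list of rows, each a list of 7 numbers: the shift along the tool's x, y, z in fractions of the full range, 1 being 800 mm, then the turn, a rotation vector about the tool's x, y, z in shares of 360 degrees (1.0 is 360 degrees), then the closure, from -1 (fully open) to 1 (shut). A call has 1 to 12 rows; each row is the pose to reach, as a shift and turn from the pose commanded when the call began, along the tool's axes at that moment; what a row does not reach only later rows make up. A row lasts 1/10 s, in which the tool goes at most 50 mm and 8.59 degrees, less where a joint would pass 70% of its speed; a pose out of reach is approached as far as the arm can. Shift and turn numbers lie between -1 and 1, and a call with a number outside is refused. A call with a gripper value outside its range is refused whole. The fingers move at their own pace and stop on an object; "squeeze" is the grip in N (left out, the last holds). Time passes only in rows, so rows that repeat a pose let the fingers close. It gives the time, the measured TCP pose, the force, the opening and the grip force at its end, in the units of the state.
- ctrl.get_obs(): the state, without advancing time (a new reading comes with each control period).
- cams.camera(name): name is "scene" or "side" or "wrist"; returns (picture, depth): 384x512x3 uint8, blue, green, red; 384x512 float32, m along the optical axis (not along the pixel's ray), 0 where there is no reading.
- cams.camera_info(name): a dict with "fx", "fy", "cx", "cy" (pixels), "world_to_cam" (4x4, takes a point from world to camera coordinates). Camera axes: x right, y down, z forward; pixel columns grow to the right and rows downward; lengths in m; the calibration is good to about 2 mm. A picture is of the moment at which its call begins: read the wrist's pose just before it. camera_info takes no time and is no camera call; for the wrist camera it gives the pose at the moment of the call.
- ctrl.hand_in(): hands the job in; it is judged then, once.
The state is a dict: "time_s": time; "qpos": joint angles; "joint_vel": joint speeds; "tau": joint torques, N m; "ee_pos": TCP position; "eef_rot": TCP orientation; "force": force on the tool from outside, world axes, zero at the start; "moment": the same for the moment, N m; "grip_width": finger opening in m; "grip_force": force on a finger pad.
Only numpy, scipy, OpenCV 4.12 (cv2) and the standard library are available. Lean on these libraries where they do the work, as an engineer would, in place of code of your own. Each camera call takes 0.05 s, during which the arm holds its last target. There are 200 camera calls.

### The job

The three drip cups under the leaking ceiling stand in front of the film carton: clear them first, nesting them on the round black side mat, blue outermost, teal inside it and white innermost, with their handles fanned about 60 degrees apart so that each handle clears the ones below. Then, with the nest standing there, fetch the yellow film carton and set it flat in the middle of the green tray, lengthways along it, and after that put every cup back upright on the middle of the mat of its own colour. Keep the cups upright throughout, and do not disturb the grey logger that stands next to the carton.

Things in the scene. Friction and masses are not known exactly. Their poses are not given: they have to be found in the camera images.
- cup_blue: Blue drip cup, largest, round and open: diameter 96 mm at rim, 88 at foot, height 44, wall 3, floor 4, about 90 g. Level handle 16 wide, 9 thick, top flush with the rim, along body -x, ending 114 from the axis; pinch it 84 from the axis, 39.5 above the foot. Origin: foot centre, z up. Starts on its mat, handle towards the robot. Nested, the teal foot is 4 above this foot; 6 play around.
- cup_teal: Teal drip cup, middle, round and open: diameter 78 mm at rim, 70 at foot, height 54, wall 3, floor 4, about 75 g. Level handle 16 wide, 9 thick, top flush with the rim, along body -x, ending 105 from the axis; pinch it 75 from the axis, 49.5 above the foot. Origin: foot centre, z up. Starts on its mat, handle towards the robot. Nested, the white foot is 4 above this foot; 6 play around.
- cup_white: White drip cup, smallest but tallest, round and open: diameter 60 mm at rim, 52 at foot, height 64, wall 3, floor 4, about 60 g. Level handle 16 wide, 9 thick, top flush with the rim, along body -x, ending 96 from the axis; pinch it 66 from the axis, 59.5 above the foot. Origin: foot centre, z up. Starts on its mat, handle towards the robot.
- carton: Loose yellow microfilm carton with a red band round its upper part, a closed rigid box 100 long (its x), 44 wide (its y), 50 high, mass about 160 g (varies). Origin: centre of its underside, z up. It stands flat on the shelf board, behind the row of cups as seen from the robot, its length roughly across the robot's view; pinch it across its 44 mm width.
- mat_blue: Fixed thin square mat, blue, 106 x 106 x 2 thick, on a beige steel shelf board 18 mm thick: the place of the blue cup. Origin: centre of its underside (2 below its top). The three mats lie side by side in a row, in any order.
- mat_teal: Fixed thin square mat, teal, 106 x 106 x 2 thick, on a beige steel shelf board 18 mm thick: the place of the teal cup. Origin: centre of its underside (2 below its top). The three mats lie side by side in a row, in any order.
- mat_white: Fixed thin square mat, white, 106 x 106 x 2 thick, on a beige steel shelf board 18 mm thick: the place of the white cup. Origin: centre of its underside (2 below its top). The three mats lie side by side in a row, in any order.
- side_mat: Fixed round black rubber mat, diameter 132, 3.6 thick to the eye (cups rest 3 above its origin), on the table to one side of the shelf board (left or right). Origin: centre of its underside.
- tray: Fixed open dark green tray, 160 (its x) by 114 (its y) outside, 25 high, walls and floor 5 thick, so 150 x 104 inside, on the table on the other side of the shelf board. Origin: centre of its underside, z up; the carton rests 5 above it.
- logger: Loose grey humidity logger with a small display, a box 30 (its x) x 55 (its y) x 62 high, standing on the shelf board at its far right corner as seen from the robot, right of the carton. Origin: centre of its underside. Not to be disturbed.
There are look-alikes about, which are no part of the job. What is meant by the cup_teal is not pink, and is the larger of those in its own colour. Several things have the shape of the cup_blue; the one meant has the colours described above.

How it is judged:
By the outcome, as a careful person would: the job done as asked, in the order asked, and still so for the second after the job is handed in, with the robot touching nothing.
It also fails if it takes over 150 s, if anything falls off the work surface, if the arm or the gripper's body presses on something with over 40 N, if the wrist force passes 120 N, or if a joint passes its speed limit or range.

## Working session

There is one attempt and no reset: what is moved stays moved. The work goes in short steps, Python scripts to look and compute and a tool call to move; the robot and the scene stay as the last step left them, time stands still between calls to the robot, and variables do not carry over. Pictures are saved under pics/ and viewed, at most 14 in all, crops included, and the job is handed in when it is done.

Besides the shell and the picture viewer there is one more tool, called after "Request:" as a command line: name --argument value ..., lists and objects as JSON in quotes. arm_command: Moves the arm, as the interface text tells. Its arguments: {"type":"object","properties":{"plan":{"type":"array"},"squeeze":{"type":"number"}},"required":["plan"]}

```bash
mkdir -p pics; cat > h.py <<'E'
import numpy as np, cv2
from station import ctrl, cams
from scipy.spatial.transform import Rotation as R
np.set_printoptions(precision=4,suppress=True)
def shot(n):
    im,d=cams.camera(n); return im,d,cams.camera_info(n)
def world(u,v,z,ci):
    "ray through pixel(s) onto the plane z"
    T=np.linalg.inv(ci["world_to_cam"]); 
    r=np.stack([(np.asarray(u,float)-ci["cx"])/ci["fx"],(np.asarray(v,float)-ci["cy"])/ci["fy"],np.ones_like(np.asarray(u,float))],-1)@T[:3,:3].T
    o=T[:3,3]; return o+r*((z-o[2])/r[...,2])[...,None]
def cloud(d,ci):
    v,u=np.mgrid[:d.shape[0],:d.shape[1]]; T=np.linalg.inv(ci["world_to_cam"])
    p=np.stack([(u-ci["cx"])/ci["fx"]*d,(v-ci["cy"])/ci["fy"]*d,d],-1)
    return p@T[:3,:3].T+T[:3,3]
E
python3 - <<'E'
from h import *
o=ctrl.get_obs(); print(o)
for n in("scene","side","wrist"):
    im,d,ci=shot(n); cv2.imwrite(f"pics/{n}0.png",im); np.savez(f"{n}0.npz",im=im,d=d,**ci)
    print(n,ci["fx"],np.linalg.inv(ci["world_to_cam"]))
E
```

```text
{'time_s': 0.0, 'qpos': array([ 1.0684,  0.3005,  1.5216, -0.    ,  1.3207, -0.0666]), 'joint_vel': array([ 0.0021,  0.0006,  0.0017, -0.0009,  0.0027,  0.0004]), 'tau': array([  0.0027, -53.1788, -35.275 ,   0.071 ,   0.0242,  -0.0001]), 'ee_pos': array([0.232 , 0.4984, 0.2049]), 'eef_rot': array([-3.1404, -0.0001,  2.7058]), 'force': array([-0.6316,  0.0075, -0.0273]), 'moment': array([ 0.0127,  0.005 , -0.0546]), 'grip_force': 0.0, 'grip_width': 0.09397683038818669}
scene 407.2829323905782 [[ 0.1161  0.7936 -0.5973  1.1177]
 [ 0.9932 -0.0897  0.0739 -0.067 ]
 [ 0.005  -0.6018 -0.7986  0.9405]
 [ 0.      0.      0.      1.    ]]
side 456.7412467515933 [[ 0.8667 -0.3735  0.3307  0.0422]
 [-0.4987 -0.6624  0.559  -0.6679]
 [ 0.0103 -0.6494 -0.7604  0.9977]
 [ 0.      0.      0.      1.    ]]
wrist 298.920927480435 [[ 0.4222  0.8818  0.2103  0.1702]
 [ 0.9065 -0.4106 -0.0983  0.5276]
 [-0.0003  0.2321 -0.9727  0.3833]
 [ 0.      0.      0.      1.    ]]
```

View pics/scene0.png

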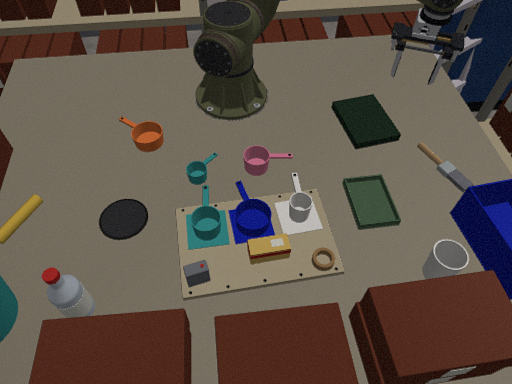

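View pics/side0.png

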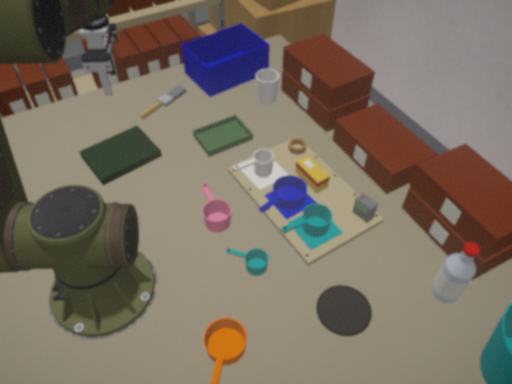

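The scene picture looks back at the robot. The row on the board is the teal cup at (206,222), the blue at (253,217) and the white at (300,207). The carton is at (269,247), the logger at (197,272) and the black mat at (123,218). The tray is either (371,201) or the box at (366,120).

Look-alikes:
- **Teal:** the small cup at (197,172) against the cup on the teal mat at (206,222). I choose the larger one, on the mat.
- **Blue shape:** pink at (256,160) and orange at (148,135) against blue at (253,217). I choose the blue one.
- **White:** the mug at (446,262) against the cup at (300,207). I choose the one on the mat.
- **Carton:** the yellow roll at (20,218) against the carton at (269,247). I choose the carton.

```bash
cat > m.py <<'E'
from h import *
import sys
from scipy.optimize import least_squares
HSV={"blue":((110,150,60),(130,255,255)),"teal":((82,120,60),(98,255,255)),"white":((0,0,150),(179,45,255)),"yellow":((18,120,90),(34,255,255))}
def mask(im,c): return cv2.inRange(cv2.cvtColor(im,cv2.COLOR_BGR2HSV),*HSV[c])>0
CUP={"blue":(.048,.044,.114),"teal":(.039,.054,.105),"white":(.030,.064,.096)}
def cup(im,P,c,z0,near,tol=.006):
    r,h,_=CUP[c]; k=mask(im,c)&(abs(P[...,2]-z0-h)<tol)&(np.hypot(*(P[...,:2]-near).transpose(2,0,1))<.16)
    p=P[k][:,:2]; ctr=np.array(near,float)
    f=lambda x:np.hypot(*(p-x[:2]).T)-(r-.0015)
    s=least_squares(f,ctr,loss="soft_l1",f_scale=.002); ctr=s.x
    e=np.hypot(*(p-ctr).T); hd=p[(e>r+.012)&(e<r+.07)]
    m=hd.mean(0)-ctr if len(hd) else [np.nan]*2
    return ctr,np.degrees(np.arctan2(m[1],m[0])),len(p),len(hd),np.median(abs(f(ctr))),e.max()
def rect(p):
    q=cv2.minAreaRect((p[:,:2]*1000).astype(np.float32)); return q
E
python3 - <<'E'
from m import *
for n in("scene","side"):
    z=np.load(n+"0.npz"); im,d=z["im"],z["d"]; ci={k:z[k] for k in("fx","fy","cx","cy","world_to_cam")}
    P=cloud(d,ci); hsv=cv2.cvtColor(im,cv2.COLOR_BGR2HSV)
    pts={"scene":dict(table=(180,100),board=(230,280),trayfloor=(371,201),box2=(366,120),mat=(123,218),logger=(197,266),carton=(260,245),cT=(206,222),cB=(253,217),cW=(300,207)),
     "side":dict(table=(300,300),trayfloor=(223,135),box2=(120,152),mat=(343,310),logger=(365,207),carton=(312,170),cT=(317,218),cB=(290,190),cW=(263,160))}[n]
    for k,(u,v) in pts.items(): print(n,k,P[v,u],hsv[v,u])
    for c,k in(("teal","cT"),("blue","cB"),("white","cW")):
        u,v=pts[k]; print(c,cup(im,P,c,.020,P[v,u,:2]))
    # black mat, trays, carton, logger
    u,v=pts["mat"]; k=(hsv[...,2]<60)&(np.hypot(*(P[...,:2]-P[v,u,:2]).transpose(2,0,1))<.1)&(P[...,2]<.02)
    c=max(cv2.findContours(k.astype(np.uint8),0,1)[0],key=cv2.contourArea)[:,0]; w=world(c[:,0],c[:,1],.0036,ci)
    (cx,cy),r=cv2.minEnclosingCircle((w[:,:2]*1000).astype(np.float32)); print("mat",cx,cy,r,w[:,:2].mean(0))
    for t in("trayfloor","box2"):
        u,v=pts[t]; near=np.hypot(*(P[...,:2]-P[v,u,:2]).transpose(2,0,1))<.13
        k=near&(hsv[...,0]>40)&(hsv[...,0]<90)&(hsv[...,1]>50); print(t,rect(P[k]),np.percentile(P[k][:,2],[1,50,99]))
        k&=P[...,2]>.018; print(" rim",rect(P[k]))
    u,v=pts["carton"]; near=np.hypot(*(P[...,:2]-P[v,u,:2]).transpose(2,0,1))<.09
    k=near&(P[...,2]>.063)&(P[...,2]<.075)&~mask(im,"blue"); print("carton",rect(P[k]),k.sum(),np.median(P[k][:,2]))
    u,v=pts["logger"]; near=np.hypot(*(P[...,:2]-P[v,u,:2]).transpose(2,0,1))<.05
    k=near&(P[...,2]>.074)&(P[...,2]<.09)&~mask(im,"teal"); print("logger",rect(P[k]),k.sum())
    k=(P[...,2]>.012)&(P[...,2]<.021)&(hsv[...,0]<30)&(hsv[...,2]>100)&(np.hypot(*(P[...,:2]-P[pts["cB"][1],pts["cB"][0],:2]).transpose(2,0,1))<.3); print("board",rect(P[k]),np.median(P[k][:,2]))
im=np.load("scene0.npz")["im"][140:300,160:420]; cv2.imwrite("pics/crop0.png",cv2.resize(im,None,fx=3,fy=3,interpolation=2))
E
```

```text
scene table [ 0.0084 -0.178   0.0004] [ 18  53 115]
scene board [ 0.6987 -0.0638  0.0181] [ 21  58 146]
scene trayfloor [0.4994 0.3518 0.0031] [57 72 81]
scene box2 [0.2029 0.4185 0.0272] [68 99 31]
scene mat [ 0.4792 -0.3376  0.0044] [105  24  43]
scene logger [ 0.6831 -0.1369  0.079 ] [105  16  96]
scene carton [0.6398 0.0161 0.0696] [ 21 138 172]
scene cT [ 0.5286 -0.113   0.0216] [ 90 164 121]
scene cB [0.5279 0.0129 0.0231] [118 221 134]
scene cW [0.5131 0.1432 0.0274] [ 17  10 175]
teal (array([ 0.5436, -0.111 ]), np.float64(177.43555594084995), 249, 70, np.float64(0.0061203480982893535), np.float64(0.0962878614940675))
blue (array([0.5403, 0.0072]), np.float64(-166.25390434551582), 280, 75, np.float64(0.003913125924667249), np.float64(0.11069545459398583))
white (array([0.5105, 0.1337]), np.float64(178.08992883535055), 147, 56, np.float64(0.014104124494655666), np.float64(0.07292586487688582))
mat 479.4765319824219 -337.4240417480469 66.0191879272461 [ 0.4807 -0.3374]
trayfloor ((495.7215576171875, 350.39178466796875), (181.24937438964844, 129.80099487304688), 1.61674284934997
[... 1823 characters left out ...]
634765625, 341.71575927734375), (160.52540588378906, 118.37260437011719), 1.5685197114944458)
box2 ((189.9884033203125, 415.34039306640625), (197.463134765625, 151.06419372558594), 8.758831024169922) [0.0141 0.0263 0.031 ]
 rim ((189.9884033203125, 415.34039306640625), (197.463134765625, 151.06419372558594), 8.758831024169922)
carton ((609.1543579101562, 31.22158432006836), (104.9740219116211, 102.52552795410156), 9.16081714630127) 421 0.06669175019033802
logger ((684.735595703125, -141.59762573242188), (32.89081573486328, 55.64360809326172), 12.175002098083496) 201
board ((608.6332397460938, 26.16424560546875), (483.1905517578125, 473.61737060546875), 36.40702819824219) 0.016846241918417548
```

View pics/crop0.png

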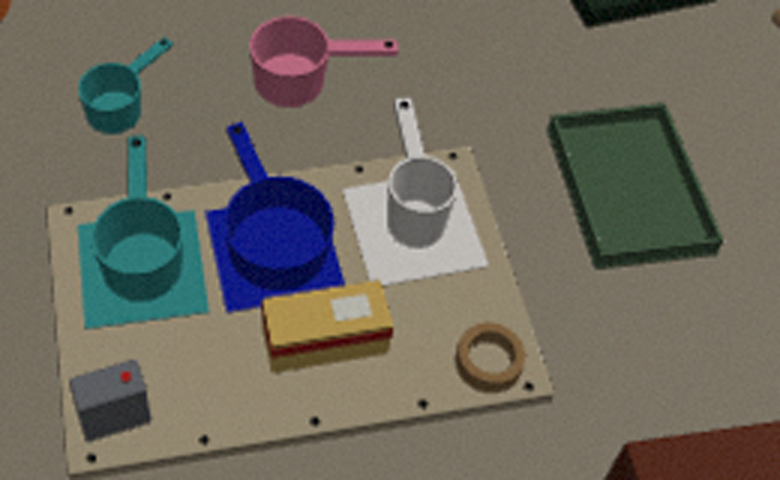

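The crop confirms the choice. The larger teal cup is on the teal mat at crop (139,245), the blue at (280,230), the white at (421,200) and the carton at (327,318). The tray (160x114) is at crop (634,190). I'll fly over for a view from above.

Units first: shifts go in shares of 800 mm and turns go in shares of 360 degrees. So -408 mm is -0.51, -339 mm is -0.4238, -0.436 rad is -0.0694.

Request:
arm_command --plan '[[[-0.51,-0.4238,-0.1563,0,0,-0.0694,-1],[-0.51,-0.4238,-0.1563,0,0,-0.0694,-1],[-0.51,-0.4238,-0.1563,0,0,-0.0694,-1],[-0.51,-0.4238,-0.1563,0,0,-0.0694,-1],[-0.51,-0.4238,-0.1563,0,0,-0.0694,-1],[-0.51,-0.4238,-0.1563,0,0,-0.0694,-1],[-0.51,-0.4238,-0.1563,0,0,-0.0694,-1],[-0.51,-0.4238,-0.1563,0,0,-0.0694,-1],[-0.51,-0.4238,-0.1563,0,0,-0.0694,-1],[-0.51,-0.4238,-0.1563,0,0,-0.0694,-1],[-0.51,-0.4238,-0.1563,0,0,-0.0694,-1],[-0.51,-0.4238,-0.1563,0,0,-0.0694,-1]]]'

```text
time_s: 1.35
ee_pos: [0.4603, 0.0151, 0.3311]
eef_rot: [-3.141, 0.001, 3.137]
force: [0.5, -0.4, -0.6]
grip_width: 0.0941
grip_force: 0.0
```

```bash
python3 - <<'E'
from m import *
o=ctrl.get_obs(); print(o["time_s"],o["ee_pos"],o["eef_rot"],o["qpos"])
im,d,ci=shot("wrist"); cv2.imwrite("pics/w1.png",im); np.savez("w1.npz",im=im,d=d,**ci)
print(np.linalg.inv(ci["world_to_cam"])[:3,3], (d>0).mean())
E
```

```text
1.35 [0.4603 0.0151 0.3311] [-3.1409  0.0008  3.1371] [-0.0465  0.0275  1.5492 -0.0007  1.564  -1.6128]
[0.3915 0.0177 0.5087] 0.9955698649088541
```

View pics/w1.png

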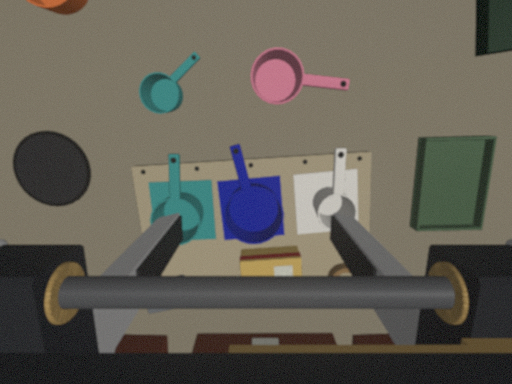

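```bash
cat >> m.py <<'E'
def cup2(im,P,c,z0,near,tol=.004):
    "rim circle of known radius, refitted on its inliers; handle axis by the far points"
    r,h,_=CUP[c]; k=mask(im,c)&(abs(P[...,2]-z0-h)<tol); p=P[k][:,:2]; ctr=np.array(near,float)
    for w in(.03,.012,.006,.005,.004,.004):
        e=np.hypot(*(p-ctr).T)-(r-.0015); q=p[abs(e)<w]
        ctr=least_squares(lambda x:np.hypot(*(q-x).T)-(r-.0015),ctr,loss="soft_l1",f_scale=.001).x
    e=np.hypot(*(p-ctr).T); hd=p[(e>r+.008)&(e<r+.07)]; m=hd.mean(0)-ctr
    return ctr,round(np.degrees(np.arctan2(m[1],m[0])),1),len(q),len(hd),hd.mean(0),np.hypot(*(hd-ctr).T).max()
def load(f):
    z=np.load(f); ci={k:z[k] for k in("fx","fy","cx","cy","world_to_cam")}; return z["im"],cloud(z["d"],ci),ci
E
python3 - <<'E'
from m import *
near={"teal":(.555,-.105),"blue":(.548,.012),"white":(.54,.135)}
for f in("w1","scene0","side0"):
    im,P,ci=load(f+".npz"); hsv=cv2.cvtColor(im,cv2.COLOR_BGR2HSV)
    for c in near: print(f,c,*cup2(im,P,c,.020,near[c]))
    # mats: flat colour at z~.020
    for c in("blue","teal","white"):
        k=mask(im,c)&(abs(P[...,2]-.020)<.006)&(np.hypot(*(P[...,:2]-near[c]).transpose(2,0,1))<.09); print("  mat",c,rect(P[k]))
    k=(mask(im,"yellow"))&(P[...,2]>.061)&(P[...,2]<.075)&(np.hypot(*(P[...,:2]-(.63,.03)).transpose(2,0,1))<.09)
    k=cv2.morphologyEx(k.astype(np.uint8),cv2.MORPH_OPEN,np.ones((3,3)))>0; print("  carton",rect(P[k]),k.sum())
im,P,ci=load("w1.npz"); hsv=cv2.cvtColor(im,cv2.COLOR_BGR2HSV)
for (u,v) in((50,168),(236,152),(248,205),(176,170),(338,170),(326,190)): print(P[v,u],hsv[v,u])
near=np.hypot(*(P[...,:2]-(.503,.343)).transpose(2,0,1))<.13
k=near&(hsv[...,0]>40)&(hsv[...,0]<90)&(hsv[...,1]>50)&(P[...,2]>.02); print("tray",rect(P[k]))
E
```

```text
w1 teal [ 0.5449 -0.1086] 176.4 193 311 [ 0.4723 -0.104 ] 0.10252507306439777
w1 blue [0.5383 0.0121] -166.5 303 273 [ 0.4591 -0.007 ] 0.11102231193542919
w1 white [0.5277 0.1382] -179.8 164 358 [0.4625 0.1379] 0.09522255395539035
  mat blue ((540.8269653320312, 8.97317123413086), (102.04791259765625, 101.42786407470703), 5.3216753005981445)
  mat teal ((545.0697631835938, -108.61084747314453), (101.4327163696289, 101.87100219726562), 2.098604679107666)
  mat white ((527.7520751953125, 131.59353637695312), (117.88494873046875, 135.90602111816406), 17.29636001586914)
  carton ((625.9990234375, 40.753421783447266), (30.7978572845459, 95.75270080566406), 2.814148426055908) 735
scene0 teal [ 0.55   -0.1116] 177.0 127 91 [ 0.4778 -0.1078] 0.10272200337996219
scene0 blue [0.5439 0.0088] -165.7 156 88 [ 0.4631 -0.0117] 0.11451958476097993
scene0 white [0.532 0.135] -179.6 55 79 [0.4685 0.1346] 0.09439820268348317
  mat blue ((544.0684814453125, 5.545810699462891), (105.88816833496094, 103.8330307006836), 5.197441101074219)
  mat teal ((548.8546752929688, -112.0480728149414), (104.4130554199
[... 599 characters left out ...]
), 4.589130401611328)
  mat teal ((550.221435546875, -111.27928161621094), (101.87640380859375, 101.75489807128906), 2.3187997341156006)
  mat white ((541.9632568359375, 133.78280639648438), (127.93053436279297, 148.45223999023438), 4.045135974884033)
  carton ((637.0244140625, 36.531959533691406), (46.02485275268555, 102.72499084472656), 4.059651851654053) 288
[ 0.4728 -0.3357  0.0008] [ 0  0 54]
[ 0.4402 -0.012   0.0601] [125  56  50]
[0.5339 0.0041 0.0224] [118 179 140]
[ 0.4649 -0.1001  0.0735] [ 89 130 135]
[0.4643 0.1362 0.0824] [ 19  14 197]
[0.502  0.1284 0.0489] [ 21  16 111]
tray ((500.04998779296875, 347.3078308105469), (159.69996643066406, 115.67048645019531), 1.3383793830871582)
```

The wrist view shows the blue cup at (252,212) with its handle tip at (236,150), teal at (178,213) and white at (335,205). The side mat is at (51,168) and the tray at (452,185). The three views agree to 3-5 mm. I'll descend over the blue handle and re-measure there.

In the tool's units: 231 mm is 0.2888, 150 mm is 0.1875, -0.255 rad is -0.0406.

Request:
arm_command --plan '[[[0,-0.0325,-0.0625,0,0,-0.0207,0],[0,-0.0325,0.0625,0,0,-0.0406,0],[0,-0.0325,0.125,0,0,-0.0406,0],[0,-0.0325,0.1875,0,0,-0.0406,0],[0,-0.0325,0.25,0,0,-0.0406,0],[0,-0.0325,0.275,0,0,-0.0406,0],[0,-0.0325,0.2888,0,0,-0.0406,0],[0,-0.0325,0.2888,0,0,-0.0406,0],[0,-0.0325,0.2888,0,0,-0.0406,0]]]'

```text
time_s: 2.3
ee_pos: [0.4591, -0.0063, 0.1003]
eef_rot: [-3.142, 0.0, -2.886]
force: [0.4, 0.4, -0.6]
grip_width: 0.0468
grip_force: 0.0
```

```bash
cat >> m.py <<'E'
def go(x,y,z,yawdeg,o=None):
    "shift (mm) and turn about tool z that lead from the present pose to a tool-down pose"
    o=o or ctrl.get_obs(); Rm=R.from_euler("xyz",o["eef_rot"]); T=R.from_euler("xyz",[np.pi,0,np.radians(yawdeg)])
    return Rm.inv().apply(np.array([x,y,z])-o["ee_pos"])*1000,(Rm.inv()*T).as_rotvec()
E
python3 - <<'E'
from m import *
o=ctrl.get_obs(); print(o["ee_pos"],o["eef_rot"],o["grip_width"])
im,d,ci=shot("wrist"); cv2.imwrite("pics/w2.png",im); P=cloud(d,ci)
print(*cup2(im,P,"blue",.020,(.541,.01)))
k=(cv2.inRange(cv2.cvtColor(im,cv2.COLOR_BGR2HSV),(108,40,30),(135,255,255))>0)&(abs(P[...,2]-.064)<.006)&(P[...,0]<.48); p=P[k]
print(len(p),p.mean(0),rect(p),p[:,0].min(),p[:,0].max())
E
```

```text
[ 0.4591 -0.0063  0.1003] [-3.1416  0.0002 -2.8855] 0.046750534536248715
[0.54   0.0099] -166.1 840 1248 [ 0.4597 -0.01  ] 0.11241614177420828
1293 [ 0.455  -0.0111  0.0634] ((455.8096618652344, -10.881433486938477), (52.83067321777344, 15.244165420532227), 13.955455780029297) 0.42920242672066705 0.47991503654704626
```

View pics/w2.png

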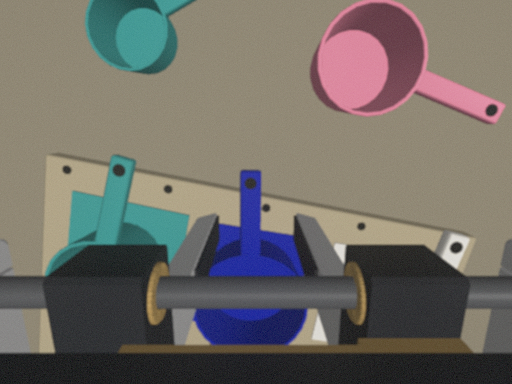

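The fingers straddle the blue handle, whose tip is at (250,175); the fingertips are at (208,225) and (303,225). The measured pinch point is about 4 mm to the side, so I'll correct that, descend, grip and lift.

In the tool's units: 60 mm is 0.075, 52 mm is 0.065, 0.013 rad is 0.0021.

Request:
arm_command --plan '[[[0.0013,-0.005,0.0125,0,0,0.0021,0],[0.0013,-0.005,0.0438,0,0,0.0021,0],[0.0013,-0.005,0.065,0,0,0.0021,0],[0.0013,-0.005,0.075,0,0,0.0021,0],[0.0013,-0.005,0.075,0,0,0.0021,0],[0.0013,-0.005,0.075,0,0,0.0021,1],[0.0013,-0.005,0.075,0,0,0.0021,1],[0.0013,-0.005,0.075,0,0,0.0021,1],[0.0013,-0.005,0.075,0,0,0.0021,1],[0.0013,-0.005,0.075,0,0,0.0021,1],[0.0013,-0.005,0.075,0,0,0.0021,1],[0.0013,-0.005,0.075,0,0,0.0021,1]]]' --squeeze 45

```text
time_s: 3.55
ee_pos: [0.459, -0.0111, 0.0396]
eef_rot: [-3.142, 0.0, -2.899]
force: [-1.6, -0.3, 2.6]
grip_width: 0.0152
grip_force: 45.0
```

In the tool's units: -100 mm is -0.125, -98 mm is -0.1225.

Request:
arm_command --plan '[[[0,0,-0.0038,0,0,0,1],[0,0,-0.0125,0,0,0,1],[0,0,-0.0313,0,0,0,1],[0,0,-0.0563,0,0,0,1],[0,0,-0.0813,0,0,0,1],[0,0,-0.1063,0,0,0,1],[0,0,-0.1225,0,0,0,1],[0,0,-0.125,0,0,0,1],[0,0,-0.125,0,0,0,1]]]'

```text
time_s: 4.45
ee_pos: [0.459, -0.0111, 0.1395]
eef_rot: [-3.141, 0.0, -2.899]
force: [0.2, -0.0, -1.0]
grip_width: 0.0154
grip_force: 45.0
```

```bash
python3 - <<'E'
from m import *
o=ctrl.get_obs(); print(o["ee_pos"],o["eef_rot"],o["grip_width"],o["grip_force"])
for n in("scene","side"):
    im,d,ci=shot(n); P=cloud(d,ci); z=o["ee_pos"][2]+.019-.0395
    print(n,*cup2(im,P,"blue",z,(.541,.01),.006))
    k=mask(im,"blue")&(P[...,2]>z+.02)&(np.hypot(*(P[...,:2]-(.54,.01)).transpose(2,0,1))<.12)
    A=np.c_[P[k&(P[...,2]>z+.04)][:,:2],np.ones((k&(P[...,2]>z+.04)).sum())]; print(np.linalg.lstsq(A,P[k&(P[...,2]>z+.04)][:,2],rcond=None)[0][:2])
cv2.imwrite("pics/s3.png",im)
# target over mat: blue handle 180 deg, cup on (.4795,-.3374)
for z in(.14,): print(go(.4795-.084,-.3374,z,180))
E
```

```text
[ 0.459  -0.0111  0.1395] [-3.1414  0.0004 -2.8993] 0.015388786577225266 44.9956351518631
scene [0.5438 0.0083] -167.1 215 79 [ 0.4679 -0.0091] 0.11268129066110193
[-0.0099 -0.0053]
side [0.538  0.0082] -166.5 16 16 [ 0.4512 -0.0126] 0.10269981539425657
[-0.026  -0.0872]
(array([ 139.5501, -301.6881,   -1.1955]), array([ 0.0002, -0.0011,  0.2422]))
```

The blue cup is held level. I'll carry it to the side mat with the handle at 180°.

In the tool's units: -301 mm is -0.3763, 141 mm is 0.1763, 0.02 rad is 0.0032.

Request:
arm_command --plan '[[[0.01,-0.0213,0,0,0,0.0032,1],[0.0288,-0.06,0,0,0,0.008,1],[0.05,-0.1063,0,0,0,0.0127,1],[0.0725,-0.1525,0,0,0,0.0175,1],[0.0938,-0.2,0,0,0,0.0223,1],[0.115,-0.2475,0,0,0,0.0271,1],[0.1375,-0.2938,0,0,0,0.0318,1],[0.1588,-0.3375,0,0,0,0.0366,1],[0.1713,-0.365,0,0,0,0.0385,1],[0.1763,-0.3763,0,0,0,0.0385,1],[0.1763,-0.3763,0,0,0,0.0385,1],[0.1763,-0.3763,0,0,0,0.0385,1]]]'

```text
time_s: 5.75
ee_pos: [0.3944, -0.3361, 0.139]
eef_rot: [3.141, -0.001, -3.141]
force: [0.1, -0.4, -1.1]
grip_width: 0.0155
grip_force: 45.0
```

In the tool's units: 95 mm is 0.1188, 90 mm is 0.1125.

Request:
arm_command --plan '[[[0,0,0.0188,0,0,0,1],[0,0,0.0563,0,0,0,1],[0,0,0.0938,0,0,0,1],[0,0,0.1125,0,0,0,1],[0,0,0.1188,0,0,0,1],[0,0,0.1188,0,0,0,1],[0,0,0.1188,0,0,0,1]]]'

```text
time_s: 6.45
ee_pos: [0.3949, -0.337, 0.0454]
eef_rot: [-3.141, 0.001, -3.141]
force: [-0.7, -0.2, -0.8]
grip_width: 0.0154
grip_force: 45.0
```

```bash
python3 - <<'E'
from m import *
o=ctrl.get_obs(); print(o["ee_pos"],o["eef_rot"],o["grip_width"],o["grip_force"])
z=o["ee_pos"][2]-.0196
for n in("scene","side","wrist"):
    im,d,ci=shot(n); P=cloud(d,ci)
    print(n,*cup2(im,P,"blue",z,(.478,-.337),.006))
    hsv=cv2.cvtColor(im,cv2.COLOR_BGR2HSV); w0=P[...,:2]-(.4785,-.337)
    k=((hsv[...,2]<75)&(hsv[...,1]<90)&(P[...,2]<.012)&(P[...,2]>-.01)&(np.hypot(w0[...,0],w0[...,1])<.075)).astype(np.uint8)
    v,u=np.nonzero(k); w=world(u,v,.0036,ci)[:,:2].astype(np.float32)
    # outermost points per bearing -> circle r=66
    a=np.degrees(np.arctan2(*(w-(.4785,-.337)).T[::-1])).astype(int)//10; e=np.hypot(*(w-(.4785,-.337)).T)
    q=np.array([w[a==i][e[a==i].argmax()] for i in set(a) if e[a==i].max()>.055])
    s=least_squares(lambda x:np.hypot(*(q-x).T)-.066,(.4785,-.337),loss="soft_l1",f_scale=.001); print("mat",s.x,len(q))
cv2.imwrite("pics/w4.png",im)
E
```

```text
[ 0.3949 -0.337   0.0454] [-3.1407  0.001  -3.1407] 0.015415803170387743 44.995572566986084
scene [ 0.4825 -0.3369] -179.1 176 71 [ 0.4044 -0.3381] 0.113408673057358
mat [ 0.4791 -0.3373] 26
side [ 0.4783 -0.3373] -179.7 16 27 [ 0.3828 -0.3377] 0.10757734248028424
mat [ 0.4784 -0.3329] 3
wrist [ 0.4056 -0.2909] -125.5 824 371 [ 0.371  -0.3394] 0.06588929131370719
mat [ 0.4754 -0.3363] 4
```

View pics/w4.png

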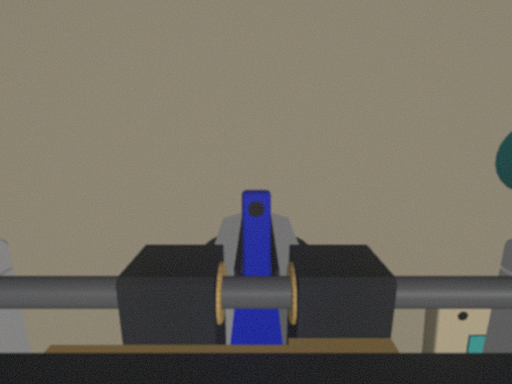

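The wrist view shows the blue handle, tip at (256,205), held squarely between the fingers, with the mat edge behind it. In the scene view the cup sits 3 mm far of the mat centre, so I'll shift it, lower and release.

In the tool's units: -100 mm is -0.125, -50 mm is -0.0625.

Request:
arm_command --plan '[[[0.0038,0,0.0125,0,0,0,1],[0.0038,0,0.0225,0,0,0,1],[0.0038,0,0.0275,0,0,0,1],[0.0038,0,0.0281,0,0,0,1],[0.0038,0,0.0281,0,0,0,1],[0.0038,0,0.0281,0,0,0,0],[0.0038,0,0.0281,0,0,0,0],[0.0038,0,0.0281,0,0,0,0],[0.0038,0,0.0281,0,0,0,0],[0.0038,0,0,0,0,0,0],[0.0038,0,-0.0625,0,0,0,0],[0.0038,0,-0.125,0,0,0,0]]]'

```text
time_s: 7.8
ee_pos: [0.3909, -0.3366, 0.1455]
eef_rot: [3.14, -0.001, -3.141]
force: [0.4, -0.6, -0.7]
grip_width: 0.0471
grip_force: 0.0
```

```bash
python3 - <<'E'
from m import *
o=ctrl.get_obs(); print(o["ee_pos"],o["eef_rot"],o["grip_width"])
for n in("scene","side"):
    im,d,ci=shot(n); P=cloud(d,ci)
    print(n,*cup2(im,P,"blue",.003,(.478,-.337),.006)); print(*cup2(im,P,"teal",.020,(.548,-.112)))
# teal pinch
c=np.array([.5465,-.1115]); f=np.radians(177.2); print(c+.075*np.array([np.cos(f),np.sin(f)]), go(*(c+.075*np.array([np.cos(f),np.sin(f)])),.11,177.2))
E
```

```text
[ 0.3909 -0.3366  0.1455] [ 3.1402 -0.0014 -3.1413] 0.047078620596020124
scene [ 0.4794 -0.3368] 179.7 174 90 [ 0.396  -0.3364] 0.11353539412349212
[ 0.55   -0.1117] 177.1 130 88 [ 0.4771 -0.1081] 0.10357896489631738
side [ 0.4767 -0.3367] -178.9 95 102 [ 0.4007 -0.3382] 0.10893544192344917m.py:23: RuntimeWarning: Mean of empty slice.
  e=np.hypot(*(p-ctr).T); hd=p[(e>r+.008)&(e<r+.07)]; m=hd.mean(0)-ctr
  ret = um.true_divide(
m.py:24: RuntimeWarning: Mean of empty slice.
  return ctr,round(np.degrees(np.arctan2(m[1],m[0])),1),len(q),len(hd),hd.mean(0),np.hypot(*(hd-ctr).T).max()
Traceback (most recent call last):
  File "m.py", line 24, in cup2
    return ctr,round(np.degrees(np.arctan2(m[1],m[0])),1),len(q),len(hd),hd.mean(0),np.hypot(*(hd-ctr).T).max()
                                                                                    ~~~~~~~~~~~~~~~~~~~~~~~~~^^
ValueError: zero-size array to reduction operation maximum which has no identity
```

Blue is centred on the mat. The scene camera reads about +3.4 mm in x against the robot, and I'll correct for that. Next is teal, approached and checked by the wrist camera.

In the tool's units: 229 mm is 0.2863, 220 mm is 0.275, 0.051 rad is 0.0081.

Request:
arm_command --plan '[[[-0.0188,0.05,0,0,0,0.0032,0],[-0.04,0.11,0,0,0,0.008,0],[-0.06,0.17,0,0,0,0.0081,0],[-0.0813,0.23,0,0,0,0.0081,0],[-0.0975,0.275,0.0125,0,0,0.0081,0],[-0.1013,0.2863,0.0438,0,0,0.0081,0],[-0.1013,0.2863,0.0575,0,0,0.0081,0],[-0.1013,0.2863,0.0575,0,0,0.0081,0],[-0.1013,0.2863,0.0575,0,0,0.0081,0]]]'

```text
time_s: 8.8
ee_pos: [0.4722, -0.1091, 0.0988]
eef_rot: [-3.141, 0.0, 3.09]
force: [-0.0, -0.3, 0.7]
grip_width: 0.0467
grip_force: 0.0
```

```bash
python3 - <<'E'
from m import *
o=ctrl.get_obs(); print(o["ee_pos"],o["eef_rot"],o["joint_vel"].max())
im,d,ci=shot("wrist"); P=cloud(d,ci)
print(*cup2(im,P,"teal",.020,(.5466,-.111)))
k=(cv2.inRange(cv2.cvtColor(im,cv2.COLOR_BGR2HSV),(80,60,40),(100,255,255))>0)&(abs(P[...,2]-.074)<.006)&(P[...,0]<.50)&(P[...,0]>.43); p=P[k]; print(rect(p))
E
```

```text
[ 0.4722 -0.1091  0.0988] [-3.1415  0.0001  3.0896] 0.002335706640771503
[ 0.5454 -0.1105] 177.3 872 1408 [ 0.4724 -0.1071] 0.10335317676914171
((471.04290771484375, -106.92831420898438), (15.636591911315918, 58.62974548339844), 86.6909408569336)
```

In the tool's units: 49 mm is 0.0613, 46 mm is 0.0575.

Request:
arm_command --plan '[[[0.0013,0.0025,0.0188,0,0,0,0],[0.0013,0.0025,0.0438,0,0,0,0],[0.0013,0.0025,0.0575,0,0,0,0],[0.0013,0.0025,0.0613,0,0,0,0],[0.0013,0.0025,0.0613,0,0,0,0],[0.0013,0.0025,0.0613,0,0,0,1],[0.0013,0.0025,0.0613,0,0,0,1],[0.0013,0.0025,0.0613,0,0,0,1],[0.0013,0.0025,0.0613,0,0,0,1],[0.0013,0.0025,0.0613,0,0,0,1],[0.0013,0.0025,0.0613,0,0,0,1],[0.0013,0.0025,0.0613,0,0,0,1]]]'

```text
time_s: 10.05
ee_pos: [0.4713, -0.106, 0.0496]
eef_rot: [-3.142, -0.0, 3.091]
force: [-0.7, -0.1, 2.3]
grip_width: 0.0153
grip_force: 45.0
```

In the tool's units: -100 mm is -0.125, -98 mm is -0.1225.

Request:
arm_command --plan '[[[0,0,-0.0038,0,0,0,1],[0,0,-0.0125,0,0,0,1],[0,0,-0.0313,0,0,0,1],[0,0,-0.0563,0,0,0,1],[0,0,-0.0813,0,0,0,1],[0,0,-0.1063,0,0,0,1],[0,0,-0.1225,0,0,0,1],[0,0,-0.125,0,0,0,1],[0,0,-0.125,0,0,0,1]]]'

```text
time_s: 10.95
ee_pos: [0.4712, -0.106, 0.1493]
eef_rot: [-3.142, -0.0, 3.091]
force: [-0.2, -0.0, -1.6]
grip_width: 0.0153
grip_force: 45.0
```

```bash
python3 - <<'E'
from m import *
o=ctrl.get_obs(); print(o["ee_pos"],o["eef_rot"],o["grip_width"],o["grip_force"])
im,d,ci=shot("scene"); P=cloud(d,ci); z=o["ee_pos"][2]-.030
r=cup2(im,P,"teal",z,(.549,-.111),.006); print(*r)
y=o["eef_rot"][2]; print("dist",r[0]-[.0034,-.0005]-o["ee_pos"][:2], .075*np.array([-np.cos(y),-np.sin(y)]))
print(go(.4382,-.2721,.15,120))
E
```

```text
[ 0.4712 -0.106   0.1493] [-3.1416 -0.      3.0908] 0.015310840664559077 44.98217225074768
[ 0.5501 -0.1112] 177.1 164 98 [ 0.4783 -0.1075] 0.10520371914689725
dist [ 0.0755 -0.0046] [ 0.0749 -0.0038]
(array([  24.3533, -167.5796,   -1.2422]), array([-0.0003, -0.0009,  0.9964]))
```

In the tool's units: -167.5 mm is -0.2094, -164 mm is -0.205, 0.15 rad is 0.0239.

Request:
arm_command --plan '[[[0.0013,-0.01,-0.0013,0,0,0.008,1],[0.0038,-0.03,-0.0013,0,0,0.0239,1],[0.0075,-0.0525,-0.0013,0,0,0.0414,1],[0.0113,-0.075,-0.0013,0,0,0.0589,1],[0.015,-0.0975,-0.0013,0,0,0.0764,1],[0.0188,-0.1213,-0.0013,0,0,0.0939,1],[0.0225,-0.145,-0.0013,0,0,0.1114,1],[0.0263,-0.1688,-0.0013,0,0,0.1289,1],[0.0288,-0.19,-0.0013,0,0,0.1448,1],[0.03,-0.205,-0.0013,0,0,0.156,1],[0.03,-0.2094,-0.0013,0,0,0.1585,1],[0.03,-0.2094,-0.0013,0,0,0.1585,1]]]'

```text
time_s: 12.2
ee_pos: [0.4386, -0.272, 0.1496]
eef_rot: [-3.141, -0.001, 2.095]
force: [-0.4, -0.3, -0.5]
grip_width: 0.0155
grip_force: 45.0
```

In the tool's units: 35 mm is 0.0438, 25 mm is 0.0313.

Request:
arm_command --plan '[[[0,0,0.0125,0,0,0,1],[0,0,0.0313,0,0,0,1],[0,0,0.0438,0,0,0,1],[0,0,0.0438,0,0,0,1],[0,0,0.0438,0,0,0,1]]]'

```text
time_s: 12.7
ee_pos: [0.439, -0.2719, 0.1154]
eef_rot: [-3.142, -0.0, 2.096]
force: [0.3, -0.4, -0.2]
grip_width: 0.0153
grip_force: 45.0
```

```bash
python3 - <<'E'
from m import *
o=ctrl.get_obs(); print(o["ee_pos"],o["eef_rot"],o["grip_width"],o["grip_force"])
im,d,ci=shot("scene"); P=cloud(d,ci); z=o["ee_pos"][2]-.030; cv2.imwrite("pics/s5.png",cv2.resize(im[130:290,40:240],None,fx=3,fy=3))
r=cup2(im,P,"teal",z,(.479,-.337),.006); print(*r)
r=cup2(im,P,"blue",.003,(.479,-.337),.006); print(*r)
E
```

```text
[ 0.439  -0.2719  0.1154] [-3.1415 -0.0003  2.0955] 0.015330369383228995 44.98211145401001
[ 0.4793 -0.3388] 118.3 172 23 [ 0.4547 -0.2932] 0.05761261479421683
[ 0.4789 -0.3371] 179.8 106 7 [ 0.3682 -0.3367] 0.11325575906426741
```

View pics/s5.png

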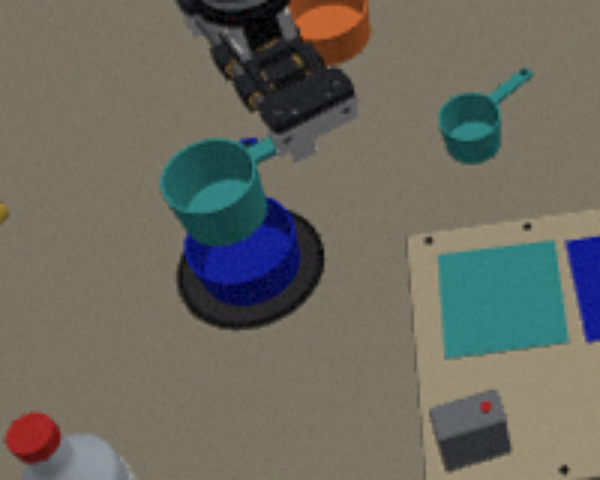

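The teal cup at crop (213,180) hangs above the blue cup at (243,255), 2 mm off centre. I'll lower and release it.

In the tool's units: 78 mm is 0.0975, 76 mm is 0.095.

Request:
arm_command --plan '[[[0.0013,0.0006,0.015,0,0,0,1],[0.0013,0.0006,0.04,0,0,0,1],[0.0013,0.0006,0.065,0,0,0,1],[0.0013,0.0006,0.085,0,0,0,1],[0.0013,0.0006,0.095,0,0,0,1],[0.0013,0.0006,0.0975,0,0,0,1],[0.0013,0.0006,0.0975,0,0,0,1]]]'

```text
time_s: 13.45
ee_pos: [0.439, -0.2711, 0.0377]
eef_rot: [3.141, 0.0, 2.095]
force: [-0.3, -0.1, -0.5]
grip_width: 0.0153
grip_force: 45.0
```

In the tool's units: -110 mm is -0.1375, -80 mm is -0.1.

Request:
arm_command --plan '[[[0,0,0,0,0,0,0],[0,0,0,0,0,0,0],[0,0,0,0,0,0,0],[0,0,0,0,0,0,0],[0,0,-0.0375,0,0,0,0],[0,0,-0.1,0,0,0,0],[0,0,-0.1375,0,0,0,0],[0,0,-0.1375,0,0,0,0],[0,0,-0.1375,0,0,0,0]]]'

```text
time_s: 14.35
ee_pos: [0.4388, -0.271, 0.1475]
eef_rot: [3.141, 0.001, 2.095]
force: [-0.8, -0.4, -1.2]
grip_width: 0.0474
grip_force: 0.0
```

```bash
python3 - <<'E'
from m import *
o=ctrl.get_obs(); print(o["ee_pos"],o["eef_rot"],o["grip_width"])
im,d,ci=shot("scene"); P=cloud(d,ci)
print(*cup2(im,P,"teal",.007,(.479,-.337),.006)); print(*cup2(im,P,"blue",.003,(.479,-.337),.006))
r=cup2(im,P,"white",.020,(.533,.135)); print(*r)
c=r[0]-[.0034,-.0005]; f=np.radians(r[1]); q=c+.066*np.array([np.cos(f),np.sin(f)]); print(q,go(*q,.147,r[1]%360))
E
```

```text
[ 0.4388 -0.271   0.1475] [3.1413 0.0007 2.0948] 0.04743200008431296
[ 0.4792 -0.3376] 119.3 146 108 [ 0.443  -0.2728] 0.10442073995852005
[ 0.4789 -0.337 ] 179.4 93 92 [ 0.3958 -0.3361] 0.11409359707536855
[0.5316 0.135 ] -179.6 59 80 [0.4679 0.1345] 0.09313509103817802
[0.4622 0.135 ] (array([339.4831, 223.5658,  -0.1729]), array([ 0.0001, -0.0011, -1.0538]))
```

Teal is nested: handle 119°, centred. Now white.

In the tool's units: 339 mm is 0.4238, 223 mm is 0.2788, -1.054 rad is -0.1677.

Request:
arm_command --plan '[[[0.0375,0.025,0,0,0,-0.0159,0],[0.0875,0.0575,0,0,0,-0.035,0],[0.1375,0.0913,0,0,0,-0.0541,0],[0.1875,0.1238,0,0,0,-0.0748,0],[0.2375,0.1563,0,0,0,-0.0955,0],[0.2875,0.1888,0,0,0,-0.1162,0],[0.3375,0.2225,0,0,0,-0.1353,0],[0.3875,0.255,0,0,0,-0.1544,0],[0.4188,0.275,0.0125,0,0,-0.1677,0],[0.4238,0.2788,0.0375,0,0,-0.1677,0],[0.4238,0.2788,0.0525,0,0,-0.1677,0],[0.4238,0.2788,0.0525,0,0,-0.1677,0]]]'

```text
time_s: 15.6
ee_pos: [0.461, 0.1335, 0.1031]
eef_rot: [-3.141, -0.005, -3.135]
force: [-0.0, 0.3, 0.6]
grip_width: 0.047
grip_force: 0.0
```

Request:
arm_command --plan '[[[0,0,0,0,0,0,0],[0,0,0,0,0,0,0]]]'

```text
time_s: 15.8
ee_pos: [0.4626, 0.1335, 0.106]
eef_rot: [3.141, 0.001, -3.136]
force: [0.2, -0.0, 0.2]
grip_width: 0.0467
grip_force: 0.0
```

```bash
python3 - <<'E'
from m import *
o=ctrl.get_obs(); print(o["ee_pos"],o["eef_rot"],o["joint_vel"].max(),o["grip_width"])
im,d,ci=shot("wrist"); P=cloud(d,ci); cv2.imwrite("pics/w6.png",im)
print(*cup2(im,P,"white",.020,(.528,.135)))
hsv=cv2.cvtColor(im,cv2.COLOR_BGR2HSV)
k=(hsv[...,1]<60)&(hsv[...,2]>120)&(abs(P[...,2]-.084)<.006)&(P[...,0]<.49)&(P[...,0]>.42)&(abs(P[...,1]-.135)<.02); print(rect(P[k]),k.sum())
E
```

```text
[0.4626 0.1335 0.106 ] [ 3.1415  0.0008 -3.1356] 0.001480905608872083 0.04669646661771196
[0.5286 0.1368] -179.4 629 1576 [0.4623 0.1361] 0.09506079506321118
((461.72796630859375, 135.9166717529297), (56.607749938964844, 15.844883918762207), 0.9610186219215393) 1624
```

In the tool's units: 46 mm is 0.0575, 43 mm is 0.0538.

Request:
arm_command --plan '[[[0,0.0025,0.0188,0,0,0,0],[0,0.0025,0.04,0,0,0,0],[0,0.0025,0.0538,0,0,0,0],[0,0.0025,0.0575,0,0,0,0],[0,0.0025,0.0575,0,0,0,0],[0,0.0025,0.0575,0,0,0,1],[0,0.0025,0.0575,0,0,0,1],[0,0.0025,0.0575,0,0,0,1],[0,0.0025,0.0575,0,0,0,1],[0,0.0025,0.0575,0,0,0,1],[0,0.0025,0.0575,0,0,0,1],[0,0.0025,0.0575,0,0,0,1]]]'

```text
time_s: 17.05
ee_pos: [0.4622, 0.1361, 0.0595]
eef_rot: [3.142, -0.0, -3.134]
force: [-1.2, -0.2, 3.0]
grip_width: 0.0159
grip_force: 45.0
```

In the tool's units: -120 mm is -0.15, -118 mm is -0.1475.

Request:
arm_command --plan '[[[0,0,-0.0038,0,0,0,1],[0,0,-0.0125,0,0,0,1],[0,0,-0.0313,0,0,0,1],[0,0,-0.0563,0,0,0,1],[0,0,-0.0813,0,0,0,1],[0,0,-0.1063,0,0,0,1],[0,0,-0.1313,0,0,0,1],[0,0,-0.1475,0,0,0,1],[0,0,-0.15,0,0,0,1],[0,0,-0.15,0,0,0,1]]]'

```text
time_s: 18.05
ee_pos: [0.4622, 0.1361, 0.1792]
eef_rot: [-3.142, -0.0, -3.134]
force: [-0.5, 0.2, -1.2]
grip_width: 0.0156
grip_force: 45.0
```

```bash
python3 - <<'E'
from m import *
o=ctrl.get_obs(); print(o["ee_pos"],o["eef_rot"],o["grip_width"],o["grip_force"])
im,d,ci=shot("scene"); P=cloud(d,ci); z=o["ee_pos"][2]-.040
r=cup2(im,P,"white",z,(.531,.135),.006); print(*r)
print("dist",r[0]-[.0034,-.0005]-o["ee_pos"][:2])
f=np.radians(60); q=np.array([.4756,-.337])+.066*np.array([np.cos(f),np.sin(f)]); print(q,go(*q,.180,60))
E
```

```text
[0.4622 0.1361 0.1792] [-3.1416 -0.     -3.1344] 0.015625195356368474 44.98198091983795
[0.5309 0.1358] 179.6 69 77 [0.4713 0.1362] 0.09191532183393182
dist [0.0654 0.0002]
[ 0.5086 -0.2798] (array([ -43.6927, -416.1705,   -1.2311]), array([-0.0012, -0.0004,  2.1015]))
```

In the tool's units: -208 mm is -0.26, -200 mm is -0.25, 1.05 rad is 0.1671.

Request:
arm_command --plan '[[[-0.0013,-0.0075,0,0,0,0.0064,1],[-0.0038,-0.025,0,0,0,0.0207,1],[-0.0063,-0.05,0,0,0,0.0382,1],[-0.0088,-0.08,0,0,0,0.0557,1],[-0.0113,-0.11,0,0,0,0.0732,1],[-0.015,-0.1413,0,0,0,0.0923,1],[-0.0188,-0.1725,0,0,0,0.1114,1],[-0.0213,-0.2038,0,0,0,0.1305,1],[-0.025,-0.2313,0,0,0,0.1496,1],[-0.0263,-0.25,0,0,0,0.1623,1],[-0.0275,-0.26,0,0,0,0.1671,1],[-0.0275,-0.26,0,0,0,0.1671,1]]]'

```text
time_s: 19.3
ee_pos: [0.4856, -0.0724, 0.1789]
eef_rot: [-3.141, -0.001, 2.097]
force: [0.3, -0.0, -1.3]
grip_width: 0.0155
grip_force: 45.0
```

```bash
python3 - <<'E'
from m import *
print(ctrl.get_obs()["ee_pos"],go(.5086,-.2798,.180,60))
E
```

```text
[ 0.4856 -0.0724  0.1789] (array([-190.835 ,  -84.3309,   -1.1276]), array([-0.0009, -0.0002,  1.0502]))
```

In the tool's units: -191 mm is -0.2388, -184 mm is -0.23, 1.05 rad is 0.1671.

Request:
arm_command --plan '[[[-0.0075,-0.0038,0,0,0,0.0064,1],[-0.0238,-0.01,0,0,0,0.0207,1],[-0.0475,-0.0213,0,0,0,0.0382,1],[-0.0738,-0.0325,0,0,0,0.0557,1],[-0.1013,-0.045,0,0,0,0.0732,1],[-0.13,-0.0575,0,0,0,0.0923,1],[-0.1588,-0.07,0,0,0,0.1114,1],[-0.1875,-0.0825,0,0,0,0.1305,1],[-0.2125,-0.0938,0,0,0,0.1496,1],[-0.23,-0.1013,0,0,0,0.1623,1],[-0.2388,-0.105,0,0,0,0.1671,1],[-0.2388,-0.105,0,0,0,0.1671,1]]]'

```text
time_s: 20.5
ee_pos: [0.5094, -0.2792, 0.1792]
eef_rot: [-3.141, -0.0, 1.049]
force: [-0.3, 0.0, -0.8]
grip_width: 0.0153
grip_force: 45.0
```

In the tool's units: 55 mm is 0.0688, 50 mm is 0.0625.

Request:
arm_command --plan '[[[0,0,0.0125,0,0,0,1],[0,0,0.0375,0,0,0,1],[0,0,0.0625,0,0,0,1],[0,0,0.0688,0,0,0,1],[0,0,0.0688,0,0,0,1],[0,0,0.0688,0,0,0,1]]]'

```text
time_s: 21.1
ee_pos: [0.5098, -0.2789, 0.1253]
eef_rot: [3.141, 0.0, 1.05]
force: [-0.1, 0.4, -0.7]
grip_width: 0.0155
grip_force: 45.0
```

```bash
python3 - <<'E'
from m import *
o=ctrl.get_obs(); print(o["ee_pos"],o["eef_rot"],o["grip_width"],o["grip_force"])
im,d,ci=shot("scene"); P=cloud(d,ci); z=o["ee_pos"][2]-.040; cv2.imwrite("pics/s7.png",cv2.resize(im[130:290,40:240],None,fx=3,fy=3))
r=cup2(im,P,"white",z,(.479,-.337),.006); print(*r)
r=cup2(im,P,"teal",.007,(.479,-.337),.006); print(*r)
E
```

```text
[ 0.5098 -0.2789  0.1253] [3.1405 0.     1.0496] 0.015527818233022421 44.98202383518219
[ 0.4715 -0.3371] 56.5 2 45 [ 0.5166 -0.2689] 0.09738855875658378
[ 0.4783 -0.3377] 118.6 76 61 [ 0.4374 -0.2627] 0.10343970225979135
```

View pics/s7.png

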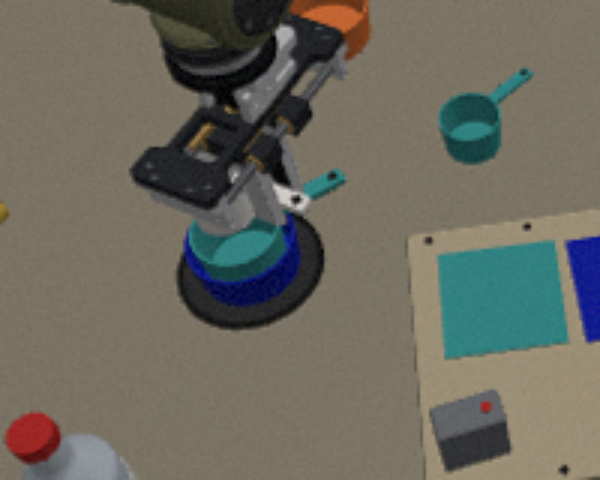

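The white cup hangs over the nest, around crop (225,215), with its handle at (295,200). The gripper hides it from the scene camera, but the robot geometry puts it within 1 mm of the nest axis. I'll lower and release it.

In the tool's units: 74 mm is 0.0925, 72 mm is 0.09.

Request:
arm_command --plan '[[[-0.0013,0.0006,0.015,0,0,0,1],[-0.0013,0.0006,0.0375,0,0,0,1],[-0.0013,0.0006,0.0625,0,0,0,1],[-0.0013,0.0006,0.0813,0,0,0,1],[-0.0013,0.0006,0.09,0,0,0,1],[-0.0013,0.0006,0.0925,0,0,0,1],[-0.0013,0.0006,0.0925,0,0,0,1]]]'

```text
time_s: 21.85
ee_pos: [0.5096, -0.2803, 0.0508]
eef_rot: [3.141, 0.0, 1.049]
force: [-0.4, 0.2, 0.2]
grip_width: 0.0156
grip_force: 45.0
```

In the tool's units: -130 mm is -0.1625, -80 mm is -0.1.

Request:
arm_command --plan '[[[0,0,0,0,0,0,0.2],[0,0,0,0,0,0,0.2],[0,0,0,0,0,0,0.2],[0,0,0,0,0,0,0.2],[0,0,-0.0375,0,0,0,0.2],[0,0,-0.1,0,0,0,0],[0,0,-0.1625,0,0,0,-0.3],[0,0,-0.1625,0,0,0,-0.3],[0,0,-0.1625,0,0,0,-0.3]]]'

```text
time_s: 22.75
ee_pos: [0.5096, -0.2803, 0.1813]
eef_rot: [3.14, 0.0, 1.049]
force: [0.1, -0.1, -0.3]
grip_width: 0.0605
grip_force: 0.0
```

```bash
python3 - <<'E'
from m import *
o=ctrl.get_obs(); print(o["ee_pos"],o["eef_rot"],o["grip_width"])
for n in("side","scene"):
    im,d,ci=shot(n); P=cloud(d,ci)
    for c,z in(("white",.011),("teal",.007),("blue",.003)):
        try: print(n,c,*cup2(im,P,c,z,(.479,-.337),.006))
        except Exception as e: print(c,"?")
    k=mask(im,"yellow")&(P[...,2]>.061)&(P[...,2]<.075)&(np.hypot(*(P[...,:2]-(.63,.03)).transpose(2,0,1))<.09)
    print("carton",rect(P[k]))
print(go(.635,.036,.2,94))
cv2.imwrite("pics/s8.png",cv2.resize(im[130:290,40:240],None,fx=3,fy=3))
E
```

```text
[ 0.5096 -0.2803  0.1813] [3.1396 0.0001 1.0488] 0.06052830455910454
side white [ 0.4752 -0.3401] 59.9 146 147 [ 0.5082 -0.2831] 0.09553457906577287
side teal [ 0.4766 -0.3383] 119.6 81 101 [ 0.4413 -0.2763] 0.10020589918272149
side blue [ 0.4768 -0.3363] -178.6 56 91 [ 0.4004 -0.3381] 0.11030883397012346
carton ((618.4324340820312, 20.100723266601562), (25.939228057861328, 77.32627868652344), 23.915544509887695)
scene white [ 0.476  -0.3395] 59.2 64 97 [ 0.5096 -0.2832] 0.09621045581894659
scene teal [ 0.4786 -0.3376] 118.5 75 109 [ 0.4433 -0.2725] 0.10366476466001925
scene blue [ 0.4787 -0.3367] 179.1 79 74 [ 0.3922 -0.3353] 0.11475055954291784
carton ((638.4462280273438, 37.44970703125), (44.88409423828125, 100.20176696777344), 5.195358753204346)
(array([336.7216, -48.2527, -20.773 ]), array([-0.0019, -0.0007, -0.5919]))
```

View pics/s8.png

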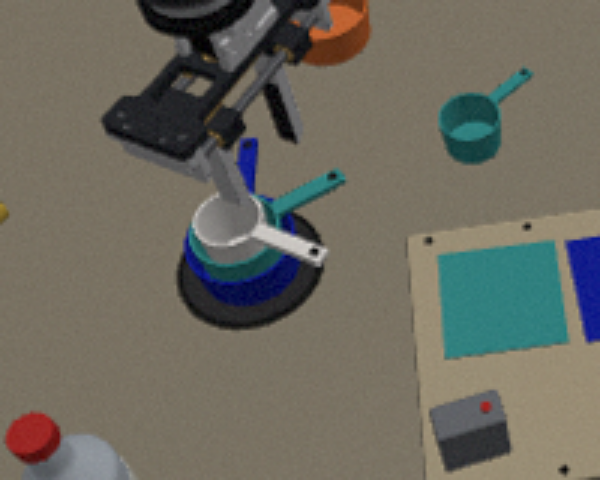

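The nest stands: blue handle at crop (248,150), teal at (340,180), white at (317,252), at 180/119/60°. Now the carton.

In the tool's units: 338 mm is 0.4225, 330 mm is 0.4125, -0.6 rad is -0.0955.

Request:
arm_command --plan '[[[0.05,-0.0075,-0.0038,0,0,-0.0127,-0.5],[0.1063,-0.015,-0.0075,0,0,-0.0271,-0.5],[0.1625,-0.0238,-0.0113,0,0,-0.0414,-0.5],[0.2188,-0.0313,-0.015,0,0,-0.0557,-0.5],[0.275,-0.0388,-0.0188,0,0,-0.07,-0.5],[0.3313,-0.0475,-0.0225,0,0,-0.0844,-0.5],[0.3813,-0.055,-0.025,0,0,-0.0955,-0.5],[0.4125,-0.0588,-0.025,0,0,-0.0955,-0.5],[0.4225,-0.06,-0.025,0,0,-0.0955,-0.5],[0.4225,-0.06,-0.025,0,0,-0.0955,-0.5],[0.4225,-0.06,-0.025,0,0,-0.0955,-0.5]]]'

```text
time_s: 23.95
ee_pos: [0.6359, 0.0357, 0.1996]
eef_rot: [-3.14, 0.0, 1.648]
force: [0.4, -0.9, 0.6]
grip_width: 0.0704
grip_force: 0.0
```

```bash
python3 - <<'E'
from m import *
o=ctrl.get_obs(); print(o["ee_pos"],o["eef_rot"],o["grip_width"],o["joint_vel"].max())
im,d,ci=shot("wrist"); P=cloud(d,ci); cv2.imwrite("pics/w9.png",im); hsv=cv2.cvtColor(im,cv2.COLOR_BGR2HSV)
k=(P[...,2]>.060)&(P[...,2]<.074)&(np.hypot(*(P[...,:2]-(.635,.037)).transpose(2,0,1))<.08)&(hsv[...,1]>80); print("carton",rect(P[k]),k.sum(),np.median(P[k][:,2]))
k=mask(im,"yellow")&k; print("carton",rect(P[k]),k.sum())
E
```

```text
[0.6359 0.0357 0.1996] [-3.1402  0.0001  1.6479] 0.07040850813140609 0.0012041698505906697
carton ((635.15478515625, 39.52680587768555), (43.889183044433594, 99.20813751220703), 3.8801891803741455) 3184 0.06720383104368774
carton ((635.9661865234375, 39.52445602416992), (41.481327056884766, 99.11463928222656), 3.5921432971954346) 2841
```

View pics/w9.png

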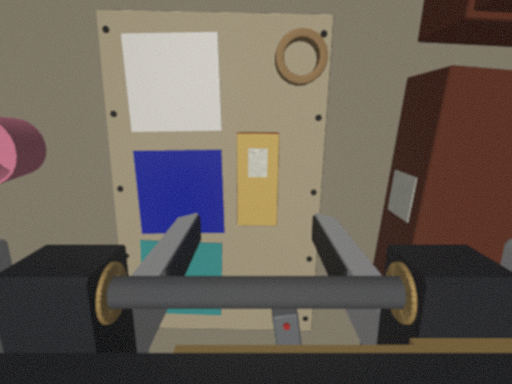

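The wrist view shows the carton at (257,180) between the fingers' lines, the logger at (287,330), and the now empty white, blue and teal mats at (172,82), (180,190) and (180,275). While the view is clear I'll measure the mats.

```bash
python3 - <<'E'
from m import *
for n in("wrist","scene","side"):
    im,d,ci=shot(n); P=cloud(d,ci)
    for c,q in(("blue",(.545,.006)),("teal",(.549,-.1115)),("white",(.54,.124))):
        k=mask(im,c)&(abs(P[...,2]-.020)<.006)&(np.hypot(*(P[...,:2]-q).transpose(2,0,1))<.085)
        k=cv2.morphologyEx(k.astype(np.uint8),cv2.MORPH_OPEN,np.ones((3,3)))
        cs=max(cv2.findContours(k,0,1)[0],key=cv2.contourArea)[:,0]; w=world(cs[:,0],cs[:,1],.020,ci); print(n,c,rect(w))
o=ctrl.get_obs(); print(go(.635,.039,.029,93.9))
E
```

```text
wrist blue ((542.477783203125, 7.5559234619140625), (103.22199249267578, 101.7228012084961), 4.399510860443115)
wrist teal ((573.9837036132812, -79.90408325195312), (44.938323974609375, 44.63761901855469), 2.779724359512329)
wrist white ((531.8827514648438, 134.83895874023438), (107.91545104980469, 107.83563232421875), 5.258559226989746)
scene blue ((543.8731689453125, 5.162040710449219), (104.52391052246094, 103.14698791503906), 5.631378173828125)
scene teal ((548.4562377929688, -112.09339141845703), (104.01617431640625, 103.63561248779297), 2.1741151809692383)
scene white ((533.0848388671875, 133.82276916503906), (108.41505432128906, 107.89741516113281), 4.944029331207275)
side blue ((544.2394409179688, 4.529396057128906), (93.31342315673828, 94.74562072753906), 4.870479106903076)
side teal ((549.2098999023438, -112.28974151611328), (99.56724548339844, 100.03533935546875), 1.9501702785491943)
side white ((534.8121337890625, 133.8327178955078), (115.31236267089844, 115.98246765136719), 4.52383279800415)
(array([  3.3864,  -0.8813, 171.5561]), array([0.0001, 0.0001, 0.0086]))
```

In the tool's units: 171 mm is 0.2138, 162 mm is 0.2025, 0.009 rad is 0.0014.

Request:
arm_command --plan '[[[0.0038,-0.0013,0.05,0,0,0.0014,-0.5],[0.0038,-0.0013,0.1063,0,0,0.0014,-0.5],[0.0038,-0.0013,0.15,0,0,0.0014,-0.5],[0.0038,-0.0013,0.1813,0,0,0.0014,-0.5],[0.0038,-0.0013,0.2025,0,0,0.0014,-0.5],[0.0038,-0.0013,0.2138,0,0,0.0014,-0.5],[0.0038,-0.0013,0.2138,0,0,0.0014,-0.5],[0.0038,-0.0013,0.2138,0,0,0.0014,1],[0.0038,-0.0013,0.2138,0,0,0.0014,1],[0.0038,-0.0013,0.2138,0,0,0.0014,1],[0.0038,-0.0013,0.2138,0,0,0.0014,1],[0.0038,-0.0013,0.2138,0,0,0.0014,1]]]' --squeeze 35

```text
time_s: 25.35
ee_pos: [0.6355, 0.0397, 0.0302]
eef_rot: [3.14, 0.0, 1.64]
force: [-0.1, 0.4, 4.3]
grip_width: 0.0437
grip_force: 35.0
```

In the tool's units: -120 mm is -0.15, -118 mm is -0.1475.

Request:
arm_command --plan '[[[0,0,-0.0038,0,0,0,1],[0,0,-0.0125,0,0,0,1],[0,0,-0.0313,0,0,0,1],[0,0,-0.0563,0,0,0,1],[0,0,-0.0813,0,0,0,1],[0,0,-0.1063,0,0,0,1],[0,0,-0.1313,0,0,0,1],[0,0,-0.1475,0,0,0,1],[0,0,-0.15,0,0,0,1],[0,0,-0.15,0,0,0,1]]]'

```text
time_s: 26.35
ee_pos: [0.635, 0.0397, 0.1494]
eef_rot: [3.142, 0.0, 1.64]
force: [0.3, -0.5, -1.7]
grip_width: 0.0436
grip_force: 35.0
```

```bash
python3 - <<'E'
from m import *
o=ctrl.get_obs(); print(o["ee_pos"],o["eef_rot"],o["grip_width"],o["grip_force"])
for n in("scene","side"):
    im,d,ci=shot(n); P=cloud(d,ci); hsv=cv2.cvtColor(im,cv2.COLOR_BGR2HSV)
    near=np.hypot(*(P[...,:2]-(.503,.343)).transpose(2,0,1))<.13
    k=near&(hsv[...,0]>40)&(hsv[...,0]<90)&(hsv[...,1]>45)&(P[...,2]>-.005)&(P[...,2]<.035)
    c=max(cv2.findContours(k.astype(np.uint8),0,1)[0],key=cv2.contourArea)
    kk=k&(P[...,2]>.019); print(n,"tray rim",rect(P[kk]),np.median(P[kk][:,2]))
    k=mask(im,"yellow")&(P[...,2]>.13)&(np.hypot(*(P[...,:2]-(.635,.038)).transpose(2,0,1))<.09); 
    if k.sum()>20: print("carton",rect(P[k]),P[k][:,2].max())
print(go(.500,.343,.149,181))
E
```

```text
[0.635  0.0397 0.1494] [3.1416 0.     1.6398] 0.04358652555220721 34.999001026153564
scene tray rim ((504.3292236328125, 344.737548828125), (162.7266845703125, 116.05231475830078), 0.9573285579681396) 0.024063149040354448
carton ((654.4229125976562, 22.04800033569336), (92.1958999633789, 65.72998809814453), 22.819316864013672) 0.282882498673919
side tray rim ((502.686767578125, 341.35992431640625), (160.7273406982422, 119.65605926513672), 2.2273247241973877) 0.022189684927807152
carton ((638.2809448242188, 35.12663269042969), (100.59613800048828, 62.39607620239258), 87.72138214111328) 0.2517715025376507
(array([ 311.9089, -113.3808,   -0.3745]), array([-0.0012, -0.0013, -1.5193]))
```

In the tool's units: 156 mm is 0.195, 146 mm is 0.1825, -0.76 rad is -0.121.

Request:
arm_command --plan '[[[0.0063,-0.0025,0,0,0,-0.0048,1],[0.0225,-0.0088,0,0,0,-0.0159,1],[0.0475,-0.0175,0,0,0,-0.0302,1],[0.075,-0.0275,0,0,0,-0.0462,1],[0.1038,-0.0375,0,0,0,-0.0637,1],[0.1325,-0.0475,0,0,0,-0.0812,1],[0.16,-0.0588,0,0,0,-0.0987,1],[0.1825,-0.0663,0,0,0,-0.113,1],[0.195,-0.0713,0,0,0,-0.121,1],[0.195,-0.0713,0,0,0,-0.121,1]]]'

```text
time_s: 27.45
ee_pos: [0.5666, 0.1927, 0.149]
eef_rot: [-3.141, -0.001, 2.404]
force: [0.5, 0.1, -0.9]
grip_width: 0.044
grip_force: 35.0
```

```bash
python3 - <<'E'
from m import *
print(ctrl.get_obs()["ee_pos"],go(.501,.344,.149,181.3))
E
```

```text
[0.5666 0.1927 0.149 ] (array([150.3053,  67.8213,   0.0042]), array([-0.0004, -0.0008, -0.7607]))
```

In the tool's units: 150 mm is 0.1875, 143 mm is 0.1788, -0.76 rad is -0.121.

Request:
arm_command --plan '[[[0.0063,0.0025,0,0,0,-0.0048,1],[0.0225,0.01,0,0,0,-0.0159,1],[0.0475,0.0213,0,0,0,-0.0318,1],[0.075,0.0338,0,0,0,-0.0493,1],[0.1038,0.0463,0,0,0,-0.0668,1],[0.1325,0.06,0,0,0,-0.0844,1],[0.16,0.0725,0,0,0,-0.1019,1],[0.1788,0.0813,0,0,0,-0.1146,1],[0.1875,0.085,0,0,0,-0.121,1],[0.1875,0.085,0,0,0,-0.121,1]]]'

```text
time_s: 28.45
ee_pos: [0.5026, 0.343, 0.1492]
eef_rot: [-3.141, -0.0, -3.123]
force: [-0.4, 0.4, -1.2]
grip_width: 0.0441
grip_force: 35.0
```

In the tool's units: 90 mm is 0.1125, 80 mm is 0.1.

Request:
arm_command --plan '[[[0,0,0.015,0,0,0,1],[0,0,0.0438,0,0,0,1],[0,0,0.075,0,0,0,1],[0,0,0.1,0,0,0,1],[0,0,0.1125,0,0,0,1],[0,0,0.1125,0,0,0,1]]]'

```text
time_s: 29.05
ee_pos: [0.5025, 0.3418, 0.0578]
eef_rot: [-3.14, -0.002, -3.125]
force: [-0.2, 1.0, -0.5]
grip_width: 0.0436
grip_force: 35.0
```

```bash
python3 - <<'E'
from m import *
o=ctrl.get_obs(); print(o["ee_pos"],o["eef_rot"],o["grip_width"],o["grip_force"])
for n in("scene","side"):
    im,d,ci=shot(n); P=cloud(d,ci); zt=o["ee_pos"][2]-.0122+.05
    k=(cv2.inRange(cv2.cvtColor(im,cv2.COLOR_BGR2HSV),(15,100,60),(34,255,255))>0)&(abs(P[...,2]-zt)<.008)&(np.hypot(*(P[...,:2]-(.503,.343)).transpose(2,0,1))<.09); print(n,rect(P[k]),k.sum())
    if n=="scene": cv2.imwrite("pics/s10.png",cv2.resize(im[130:290,280:480],None,fx=3,fy=3))
E
```

```text
[0.5025 0.3418 0.0578] [-3.1402 -0.0022 -3.125 ] 0.04362595598427527 34.99906897544861
scene ((517.5918579101562, 340.9075012207031), (44.89543533325195, 77.49856567382812), 88.89744567871094) 336
side ((505.0093994140625, 340.5804748535156), (100.41334533691406, 51.85438537597656), 1.6437392234802246) 153
```

View pics/s10.png

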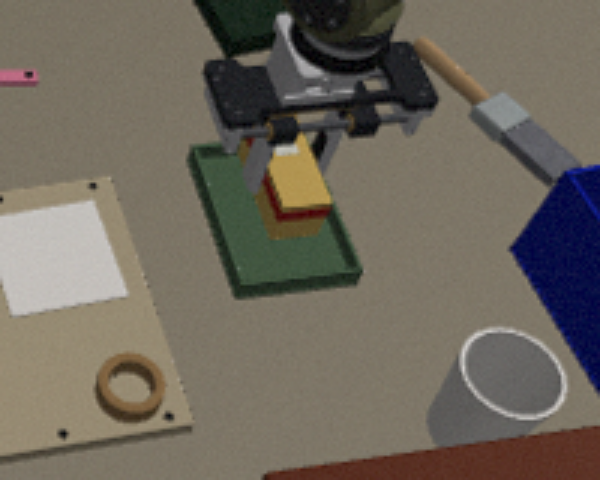

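The carton at crop (295,180) hangs inside the tray outline, lengthways. I'll correct it by about 2 mm each way, then lower, release and retreat.

In the tool's units: -60 mm is -0.075, 2.5 mm is 0.0031.

Request:
arm_command --plan '[[[0.0025,0.0031,0.01,0,0,0,1],[0.0025,0.0031,0.025,0,0,0,1],[0.0025,0.0031,0.04,0,0,0,1],[0.0025,0.0031,0.0475,0,0,0,1],[0.0025,0.0031,0.05,0,0,0,1],[0.0025,0.0031,0.05,0,0,0,1],[0.0025,0.0031,0.05,0,0,0,0],[0.0025,0.0031,0.05,0,0,0,-0.3],[0.0025,0.0031,0.05,0,0,0,-0.3],[0.0025,0.0031,0.025,0,0,0,-0.3],[0.0025,0.0031,-0.025,0,0,0,-0.3],[0.0025,0.0031,-0.075,0,0,0,-0.3]]]'

```text
time_s: 30.35
ee_pos: [0.5004, 0.3451, 0.1206]
eef_rot: [-3.141, -0.001, -3.123]
force: [0.3, 0.1, 0.5]
grip_width: 0.0611
grip_force: 0.0
```

Request:
arm_command --plan '[[[0.0625,0,-0.05,0,0,0,0],[0.125,0,-0.075,0,0,0,0],[0.125,0,-0.075,0,0,0,0]]]'

```text
time_s: 30.65
ee_pos: [0.3986, 0.3438, 0.1822]
eef_rot: [3.139, 0.003, -3.122]
force: [0.3, 0.3, 0.1]
grip_width: 0.047
grip_force: 0.0
```

```bash
python3 - <<'E'
from m import *
o=ctrl.get_obs(); print(o["ee_pos"],o["eef_rot"],o["grip_width"],o["qpos"])
for n in("scene","side"):
    im,d,ci=shot(n); P=cloud(d,ci)
    hsv=cv2.cvtColor(im,cv2.COLOR_BGR2HSV); near=np.hypot(*(P[...,:2]-(.503,.343)).transpose(2,0,1))<.13
    k=(cv2.inRange(hsv,(12,70,60),(34,255,255))>0)&(abs(P[...,2]-.055)<.008)&near; print(n,rect(P[k]),k.sum(),np.median(P[k][:,2]))
    k=near&(hsv[...,0]>40)&(hsv[...,0]<90)&(hsv[...,1]>45)&(P[...,2]>.019)&(P[...,2]<.035); print("tray",rect(P[k]))
    print(*cup2(im,P,"white",.011,(.477,-.338),.006))
print(go(.509,-.280,.18,60))
E
```

```text
[0.3986 0.3438 0.1822] [ 3.1394  0.0027 -3.1223] 0.04704510206131546 [ 0.642   0.2659  1.6202  0.0003  1.252  -0.9481]
scene ((503.0376892089844, 343.6446838378906), (103.0562973022461, 45.64132308959961), 2.540513038635254) 450 0.055144215566260146
tray ((505.195068359375, 344.42657470703125), (163.05892944335938, 116.02294921875), 0.8958967328071594)
[ 0.476  -0.3398] 59.4 58 94 [ 0.5091 -0.2838] 0.09645324510234705
side ((502.4095764160156, 343.6758117675781), (101.86683654785156, 48.5409049987793), 1.4747116565704346) 300 0.053112469244486926
tray ((502.6105651855469, 341.37738037109375), (160.15541076660156, 117.19029998779297), 0.860079824924469)
[ 0.4754 -0.3398] 60.0 130 139 [ 0.5077 -0.2838] 0.09433273278538179
(array([ -96.8576, -626.0938,    0.4869]), array([ 0.004 , -0.0006,  2.1142]))
```

The carton is flat and centred within about 2 mm. Next I return the cups, white first.

In the tool's units: -313 mm is -0.3913, -275 mm is -0.3438, 1.05 rad is 0.1671.

Request:
arm_command --plan '[[[-0.0075,-0.0438,0,0,0,0.0191,0],[-0.015,-0.0938,0,0,0,0.0414,0],[-0.0225,-0.1438,0,0,0,0.0637,0],[-0.03,-0.1938,0,0,0,0.0859,0],[-0.0375,-0.2438,0,0,0,0.1082,0],[-0.045,-0.2938,0,0,0,0.1305,0],[-0.0525,-0.3438,0,0,0,0.1512,0],[-0.06,-0.3913,0,0,0,0.1671,0],[-0.06,-0.3913,0,0,0,0.1671,0]]]'

```text
time_s: 31.65
ee_pos: [0.4554, 0.0276, 0.1789]
eef_rot: [-3.141, 0.0, 2.102]
force: [0.2, 0.3, -1.4]
grip_width: 0.0469
grip_force: 0.0
```

```bash
python3 - <<'E'
from m import *
print(ctrl.get_obs()["ee_pos"],go(.507,-.282,.18,60))
E
```

```text
[0.4554 0.0276 0.1789] (array([-293.0228, -112.3636,   -0.8968]), array([-0.0005,  0.0006,  1.0548]))
```

In the tool's units: -293 mm is -0.3663, -112 mm is -0.14, 1.055 rad is 0.1679.

Request:
arm_command --plan '[[[-0.0438,-0.0163,0,0,0,0.0191,0],[-0.0938,-0.035,0,0,0,0.0414,0],[-0.1438,-0.055,0,0,0,0.0637,0],[-0.1938,-0.0738,0,0,0,0.0859,0],[-0.2438,-0.0938,0,0,0,0.1082,0],[-0.2938,-0.1125,0,0,0,0.1305,0],[-0.3438,-0.1313,0,0,0,0.1512,0],[-0.3663,-0.14,0,0,0,0.1671,0],[-0.3663,-0.14,0.0375,0,0,0.1679,0],[-0.3663,-0.14,0.075,0,0,0.1679,0],[-0.3663,-0.14,0.0875,0,0,0.1679,0],[-0.3663,-0.14,0.0875,0,0,0.1679,0]]]'

```text
time_s: 32.85
ee_pos: [0.5085, -0.2772, 0.1081]
eef_rot: [-3.139, -0.0, 1.055]
force: [-0.0, 0.8, 0.2]
grip_width: 0.0472
grip_force: 0.0
```

Request:
arm_command --plan '[[[0,0,0,0,0,0,0],[0,0,0,0,0,0,0]]]'

```text
time_s: 33.05
ee_pos: [0.5094, -0.2778, 0.111]
eef_rot: [3.139, 0.0, 1.055]
force: [-0.2, 0.3, 0.1]
grip_width: 0.0469
grip_force: 0.0
```

```bash
python3 - <<'E'
from m import *
o=ctrl.get_obs(); print(o["ee_pos"],o["eef_rot"],abs(o["joint_vel"]).max(),o["grip_width"])
im,d,ci=shot("wrist"); P=cloud(d,ci)
r=cup2(im,P,"white",.011,(.475,-.338)); print(*r); f=np.radians(r[1]); q=r[0]+.066*np.array([np.cos(f),np.sin(f)])
print(q,go(*q,.0505,r[1]))
E
```

```text
[ 0.5094 -0.2778  0.111 ] [3.1393 0.0001 1.0552] 0.007148896071468321 0.046948334757548664
[ 0.4739 -0.3372] 59.6 595 1385 [ 0.5074 -0.2801] 0.09528409764714581
[ 0.5073 -0.2802] (array([-3.1427, -0.672 , 60.3421]), array([0.0021, 0.0001, 0.0149]))
```

In the tool's units: 60 mm is 0.075, 56 mm is 0.07, 0.015 rad is 0.0024.

Request:
arm_command --plan '[[[-0.0038,-0.0006,0.025,0,0,0.0024,0.1],[-0.0038,-0.0006,0.0525,0,0,0.0024,0.1],[-0.0038,-0.0006,0.07,0,0,0.0024,0.1],[-0.0038,-0.0006,0.075,0,0,0.0024,0.1],[-0.0038,-0.0006,0.075,0,0,0.0024,0.1],[-0.0038,-0.0006,0.075,0,0,0.0024,1],[-0.0038,-0.0006,0.075,0,0,0.0024,1],[-0.0038,-0.0006,0.075,0,0,0.0024,1],[-0.0038,-0.0006,0.075,0,0,0.0024,1],[-0.0038,-0.0006,0.075,0,0,0.0024,1],[-0.0038,-0.0006,0.075,0,0,0.0024,1],[-0.0038,-0.0006,0.075,0,0,0.0024,1]]]' --squeeze 45

```text
time_s: 34.3
ee_pos: [0.507, -0.2799, 0.0497]
eef_rot: [3.141, -0.0, 1.04]
force: [0.7, 1.9, 4.5]
grip_width: 0.0153
grip_force: 44.8
```

In the tool's units: -130 mm is -0.1625, -125 mm is -0.1563.

Request:
arm_command --plan '[[[0,0,-0.0038,0,0,0,1],[0,0,-0.0125,0,0,0,1],[0,0,-0.0313,0,0,0,1],[0,0,-0.0563,0,0,0,1],[0,0,-0.0813,0,0,0,1],[0,0,-0.1063,0,0,0,1],[0,0,-0.1313,0,0,0,1],[0,0,-0.1563,0,0,0,1],[0,0,-0.1625,0,0,0,1],[0,0,-0.1625,0,0,0,1]]]'

```text
time_s: 35.3
ee_pos: [0.5069, -0.28, 0.1804]
eef_rot: [3.14, 0.0, 1.04]
force: [0.2, 0.0, -1.6]
grip_width: 0.0156
grip_force: 44.8
```

```bash
python3 - <<'E'
from m import *
o=ctrl.get_obs(); print(o["ee_pos"],o["eef_rot"],o["grip_width"],o["grip_force"])
for n in("side","scene"):
    im,d,ci=shot(n); P=cloud(d,ci); z=o["ee_pos"][2]-.0395
    for c,zz in(("white",z),("teal",.007),("blue",.003)):
        try: print(n,c,*cup2(im,P,c,zz,(.477,-.338),.006))
        except Exception: print(c,"?")
print(go(.530-.066,.1345,.18,180))
E
```

```text
[ 0.5069 -0.28    0.1804] [3.1399 0.0001 1.0398] 0.015626193350314913 44.83149290084839
side white [ 0.4738 -0.3396] 60.6 180 147 [ 0.5033 -0.2872] 0.09384960717366975
side teal [ 0.4767 -0.3383] 119.7 134 104 [ 0.4413 -0.2762] 0.10030172258798549
side blue [ 0.477  -0.3368] -179.1 98 100 [ 0.4009 -0.338 ] 0.10908297640493636
scene white [ 0.5109 -0.3346] 87.7 4 50 [ 0.5135 -0.2691] 0.08123208107706122
scene teal [ 0.4791 -0.3378] 118.9 145 110 [ 0.4432 -0.2728] 0.10422192653789027
scene blue [ 0.4787 -0.337 ] 179.1 98 23 [ 0.4176 -0.336 ] 0.06792988380186477
(array([ 335.6791, -246.3803,   -1.022 ]), array([-0.0007, -0.0012, -2.1018]))
```

In the tool's units: 168 mm is 0.21, -123 mm is -0.1538, -1.05 rad is -0.1671.

Request:
arm_command --plan '[[[0.0063,-0.005,0,0,0,-0.0064,1],[0.02,-0.015,0,0,0,-0.0207,1],[0.0413,-0.03,0,0,0,-0.0382,1],[0.065,-0.0475,0,0,0,-0.0557,1],[0.0888,-0.065,0,0,0,-0.0732,1],[0.1138,-0.0825,0,0,0,-0.0923,1],[0.1388,-0.1013,0,0,0,-0.1114,1],[0.1638,-0.12,0,0,0,-0.1305,1],[0.1863,-0.1363,0,0,0,-0.1496,1],[0.2025,-0.1475,0,0,0,-0.1623,1],[0.21,-0.1538,0,0,0,-0.1671,1],[0.21,-0.1538,0,0,0,-0.1671,1]]]'

```text
time_s: 36.6
ee_pos: [0.4855, -0.0722, 0.1789]
eef_rot: [-3.141, -0.001, 2.09]
force: [0.0, -0.1, -0.9]
grip_width: 0.0154
grip_force: 44.8
```

```bash
python3 - <<'E'
from m import *
print(ctrl.get_obs()["ee_pos"],go(.530-.066,.1345,.18,180))
E
```

```text
[ 0.4855 -0.0722  0.1789] (array([190.1618,  83.9036,  -1.021 ]), array([-0.0004, -0.001 , -1.0516]))
```

In the tool's units: 190 mm is 0.2375, 184 mm is 0.23, -1.052 rad is -0.1674.

Request:
arm_command --plan '[[[0.0075,0.0038,0,0,0,-0.0064,1],[0.0238,0.01,0,0,0,-0.0207,1],[0.0475,0.0213,0,0,0,-0.0382,1],[0.0738,0.0325,0,0,0,-0.0557,1],[0.1013,0.045,0,0,0,-0.0732,1],[0.13,0.0575,0,0,0,-0.0923,1],[0.1588,0.07,0,0,0,-0.1114,1],[0.1875,0.0825,0,0,0,-0.1305,1],[0.2125,0.0938,0,0,0,-0.1496,1],[0.23,0.1013,0,0,0,-0.1623,1],[0.2375,0.105,0,0,0,-0.1674,1],[0.2375,0.105,0,0,0,-0.1674,1]]]'

```text
time_s: 37.8
ee_pos: [0.4645, 0.134, 0.1793]
eef_rot: [-3.141, -0.0, -3.141]
force: [0.8, -0.5, -1.3]
grip_width: 0.0156
grip_force: 44.8
```

In the tool's units: 90 mm is 0.1125, 80 mm is 0.1.

Request:
arm_command --plan '[[[0,0,0.015,0,0,0,1],[0,0,0.0438,0,0,0,1],[0,0,0.075,0,0,0,1],[0,0,0.1,0,0,0,1],[0,0,0.1125,0,0,0,1],[0,0,0.1125,0,0,0,1],[0,0,0.1125,0,0,0,1]]]'

```text
time_s: 38.5
ee_pos: [0.4648, 0.1336, 0.0899]
eef_rot: [3.142, 0.001, 3.141]
force: [-0.2, 0.5, -0.5]
grip_width: 0.0151
grip_force: 44.8
```

```bash
python3 - <<'E'
from m import *
o=ctrl.get_obs(); print(o["ee_pos"],o["eef_rot"],o["grip_width"],o["grip_force"])
for n in("side","scene"):
    im,d,ci=shot(n); P=cloud(d,ci); z=o["ee_pos"][2]-.0395
    try: print(n,*cup2(im,P,"white",z,(.533,.1345),.006))
    except Exception: print("?")
E
```

```text
[0.4648 0.1336 0.0899] [3.1415 0.0005 3.1409] 0.015129711221269493 44.83167886734009
side [0.5321 0.1339] -178.5 34 50 [0.4488 0.1317] 0.09572770576925993
scene [0.5329 0.1342] 179.8 62 69 [0.4729 0.1344] 0.09596191352492078
```

In the tool's units: -60 mm is -0.075, 30.5 mm is 0.0381.

Request:
arm_command --plan '[[[0,0,0.01,0,0,0,1],[0,0,0.0225,0,0,0,1],[0,0,0.0325,0,0,0,1],[0,0,0.0375,0,0,0,1],[0,0,0.0381,0,0,0,1],[0,0,0.0381,0,0,0,1],[0,0,0.0381,0,0,0,0.1],[0,0,0.0381,0,0,0,0],[0,0,0.0381,0,0,0,0],[0,0,0.0381,0,0,0,0],[0,0,-0.0125,0,0,0,0],[0,0,-0.075,0,0,0,0]]]'

```text
time_s: 39.8
ee_pos: [0.4634, 0.1337, 0.1491]
eef_rot: [-3.141, -0.004, -3.141]
force: [0.6, -0.6, 1.1]
grip_width: 0.0468
grip_force: 0.0
```

```bash
python3 - <<'E'
from m import *
o=ctrl.get_obs(); print(o["ee_pos"],o["eef_rot"],o["grip_width"])
im,d,ci=shot("scene"); P=cloud(d,ci); print(*cup2(im,P,"white",.020,(.533,.1345),.006))
f=np.radians(119.2); q=np.array([.4756,-.3373])+.075*np.array([np.cos(f),np.sin(f)]); print(q,go(*q,.15,119.2))
E
```

```text
[0.4634 0.1337 0.1491] [-3.1408 -0.0041 -3.1414] 0.04680300608906944
[0.5325 0.1342] -179.1 55 83 [0.4682 0.1332] 0.0959017210908861
[ 0.439  -0.2718] (array([  27.9973, -406.2574,    7.3037]), array([0.0059, 0.0066, 1.0614]))
```

White is placed. Now teal.

In the tool's units: -406 mm is -0.5075, -390 mm is -0.4875, 1.061 rad is 0.1689.

Request:
arm_command --plan '[[[0.0025,-0.0438,0,0,0,0.0159,0],[0.0063,-0.1,0,0,0,0.035,0],[0.01,-0.1563,0,0,0,0.0541,0],[0.0138,-0.2125,0,0,0,0.0732,0],[0.0175,-0.2688,0,0,0,0.0923,0],[0.0213,-0.325,0,0,0,0.1114,0],[0.025,-0.3813,0,0,0,0.1305,0],[0.0288,-0.4375,0,0,0,0.1496,0],[0.0313,-0.4875,0,0,0,0.1687,0],[0.0313,-0.5075,0.025,0,0,0.1689,0],[0.0313,-0.5075,0.0588,0,0,0.1689,0],[0.0313,-0.5075,0.0625,0,0,0.1689,0]]]'

```text
time_s: 41.05
ee_pos: [0.4382, -0.2717, 0.0966]
eef_rot: [-3.14, -0.004, 2.08]
force: [0.8, 0.4, 0.6]
grip_width: 0.047
grip_force: 0.0
```

Request:
arm_command --plan '[[[0,0,0,0,0,0,0],[0,0,0,0,0,0,0],[0,0,0,0,0,0,0]]]'

```text
time_s: 41.35
ee_pos: [0.4402, -0.2721, 0.1007]
eef_rot: [3.141, 0.002, 2.081]
force: [-0.8, 0.8, -0.7]
grip_width: 0.0469
grip_force: 0.0
```

```bash
python3 - <<'E'
from m import *
o=ctrl.get_obs(); print(o["ee_pos"],o["eef_rot"],abs(o["joint_vel"]).max(),o["grip_width"])
im,d,ci=shot("wrist"); P=cloud(d,ci)
r=cup2(im,P,"teal",.007,(.476,-.337)); print(*r); f=np.radians(r[1]); q=r[0]+.075*np.array([np.cos(f),np.sin(f)])
print(q,go(*q,.037,r[1]))
E
```

```text
[ 0.4402 -0.2721  0.1007] [3.1407 0.0018 2.0815] 0.0038736077829053073 0.046872545776624856
[ 0.4744 -0.3355] 119.5 849 1259 [ 0.438  -0.2714] 0.10348661686104205
[ 0.4375 -0.2703] (array([ 2.9856, -1.4418, 63.548 ]), array([ 0.0008,  0.0016, -0.0043]))
```

In the tool's units: 63.5 mm is 0.0794, 60 mm is 0.075.

Request:
arm_command --plan '[[[0.0031,-0.0013,0.025,0,0,0,0],[0.0031,-0.0013,0.0563,0,0,0,0],[0.0031,-0.0013,0.075,0,0,0,0],[0.0031,-0.0013,0.0794,0,0,0,0],[0.0031,-0.0013,0.0794,0,0,0,0],[0.0031,-0.0013,0.0794,0,0,0,1],[0.0031,-0.0013,0.0794,0,0,0,1],[0.0031,-0.0013,0.0794,0,0,0,1],[0.0031,-0.0013,0.0794,0,0,0,1],[0.0031,-0.0013,0.0794,0,0,0,1],[0.0031,-0.0013,0.0794,0,0,0,1],[0.0031,-0.0013,0.0794,0,0,0,1]]]'

```text
time_s: 42.6
ee_pos: [0.4375, -0.2704, 0.0361]
eef_rot: [3.142, -0.0, 2.081]
force: [-1.4, 0.9, 2.4]
grip_width: 0.0154
grip_force: 45.0
```

In the tool's units: -115 mm is -0.1438, -105 mm is -0.1313.

Request:
arm_command --plan '[[[0,0,-0.0038,0,0,0,1],[0,0,-0.0125,0,0,0,1],[0,0,-0.0313,0,0,0,1],[0,0,-0.0563,0,0,0,1],[0,0,-0.0813,0,0,0,1],[0,0,-0.1063,0,0,0,1],[0,0,-0.1313,0,0,0,1],[0,0,-0.1438,0,0,0,1],[0,0,-0.1438,0,0,0,1],[0,0,-0.1438,0,0,0,1]]]'

```text
time_s: 43.6
ee_pos: [0.4372, -0.2703, 0.1503]
eef_rot: [-3.141, -0.001, 2.081]
force: [0.8, 0.1, -1.1]
grip_width: 0.0153
grip_force: 45.0
```

```bash
python3 - <<'E'
from m import *
o=ctrl.get_obs(); print(o["ee_pos"],o["eef_rot"],o["grip_width"],o["grip_force"])
im,d,ci=shot("scene"); P=cloud(d,ci); z=o["ee_pos"][2]-.0297
print(*cup2(im,P,"teal",z,(.477,-.337),.006)); print(*cup2(im,P,"blue",.003,(.477,-.338),.006))
print(go(.5455-.0749,-.1115+.004,.15,177))
E
```

```text
[ 0.4372 -0.2703  0.1503] [-3.1413 -0.0007  2.0808] 0.015335017987098139 44.961857199668884
[ 0.4778 -0.338 ] 118.4 171 24 [ 0.4531 -0.2923] 0.05659481480894091
[ 0.4789 -0.3369] 177.2 137 15 [ 0.3751 -0.3319] 0.11531475830257656
(array([125.661 , 108.5986,   0.1062]), array([ 0.0001, -0.0014, -1.0085]))
```

In the tool's units: 125.5 mm is 0.1569, 122 mm is 0.1525, -1.008 rad is -0.1604.

Request:
arm_command --plan '[[[0.005,0.005,0,0,0,-0.0064,1],[0.015,0.0138,0,0,0,-0.0191,1],[0.0313,0.0275,0,0,0,-0.035,1],[0.0488,0.0425,0,0,0,-0.0525,1],[0.0675,0.0575,0,0,0,-0.07,1],[0.0863,0.0738,0,0,0,-0.0875,1],[0.105,0.09,0,0,0,-0.105,1],[0.1238,0.1063,0,0,0,-0.1241,1],[0.14,0.1213,0,0,0,-0.1416,1],[0.1525,0.1313,0,0,0,-0.1544,1],[0.1569,0.1356,0,0,0,-0.1604,1],[0.1569,0.1356,0,0,0,-0.1604,1]]]'

```text
time_s: 44.85
ee_pos: [0.4709, -0.1074, 0.1506]
eef_rot: [3.141, -0.001, 3.09]
force: [0.9, -0.8, -0.9]
grip_width: 0.0153
grip_force: 45.0
```

In the tool's units: 70 mm is 0.0875, 68 mm is 0.085.

Request:
arm_command --plan '[[[0,0,0.015,0,0,0,1],[0,0,0.0438,0,0,0,1],[0,0,0.0688,0,0,0,1],[0,0,0.085,0,0,0,1],[0,0,0.0875,0,0,0,1],[0,0,0.0875,0,0,0,1],[0,0,0.0875,0,0,0,1]]]'

```text
time_s: 45.55
ee_pos: [0.4713, -0.1082, 0.0817]
eef_rot: [-3.141, 0.001, 3.088]
force: [0.2, -0.4, -1.3]
grip_width: 0.0152
grip_force: 45.0
```

```bash
python3 - <<'E'
from m import *
o=ctrl.get_obs(); print(o["ee_pos"],o["eef_rot"],o["grip_width"],o["grip_force"])
for n in("side","scene"):
    im,d,ci=shot(n); P=cloud(d,ci); z=o["ee_pos"][2]-.0295
    try: print(n,*cup2(im,P,"teal",z,(.549,-.112),.006))
    except Exception: print("?")
E
```

```text
[ 0.4713 -0.1082  0.0817] [-3.1413  0.0012  3.0884] 0.01517943057540101 44.96185898780823
side [ 0.547  -0.1125] 177.5 22 29 [ 0.4593 -0.1086] 0.09951237377388131
scene [ 0.551  -0.1124] 178.0 152 100 [ 0.4768 -0.1098] 0.10629889786541001
```

In the tool's units: -60 mm is -0.075, 32 mm is 0.04.

Request:
arm_command --plan '[[[0.0013,0,0.01,0,0,0,1],[0.0013,0,0.0225,0,0,0,1],[0.0013,0,0.0338,0,0,0,1],[0.0013,0,0.0394,0,0,0,1],[0.0013,0,0.04,0,0,0,1],[0.0013,0,0.04,0,0,0,1],[0.0013,0,0.04,0,0,0,0.1],[0.0013,0,0.04,0,0,0,0],[0.0013,0,0.04,0,0,0,0],[0.0013,0,0.04,0,0,0,0],[0.0013,0,-0.0125,0,0,0,0],[0.0013,0,-0.075,0,0,0,0]]]'

```text
time_s: 46.85
ee_pos: [0.4688, -0.1076, 0.1407]
eef_rot: [3.141, -0.004, 3.089]
force: [1.4, -0.1, 0.1]
grip_width: 0.0468
grip_force: 0.0
```

```bash
python3 - <<'E'
from m import *
o=ctrl.get_obs(); print(o["ee_pos"],o["eef_rot"],o["grip_width"])
im,d,ci=shot("scene"); P=cloud(d,ci); print(*cup2(im,P,"teal",.020,(.549,-.112),.006))
q=np.array([.4756-.084,-.337]); print(q,go(*q,.14,179.4))
E
```

```text
[ 0.4688 -0.1076  0.1407] [ 3.1406 -0.004   3.0887] 0.046830118050524866
[ 0.5499 -0.1118] 176.9 148 92 [ 0.477  -0.1079] 0.10564243641309548
[ 0.3916 -0.337 ] (array([  68.5929, -232.3846,    9.6201]), array([-0.0022,  0.0081, -0.0423]))
```

Teal is placed. Blue is last.

In the tool's units: -233 mm is -0.2913, -176 mm is -0.22, -0.042 rad is -0.0067.

Request:
arm_command --plan '[[[0.0125,-0.0438,0,0,0,-0.0067,0],[0.03,-0.1025,0,0,0,-0.0067,0],[0.0463,-0.1613,0,0,0,-0.0067,0],[0.0625,-0.22,0,0,0,-0.0067,0],[0.0775,-0.2688,0,0,0,-0.0067,0],[0.0838,-0.2913,0.0188,0,0,-0.0067,0],[0.0838,-0.2913,0.0438,0,0,-0.0067,0],[0.0838,-0.2913,0.0525,0,0,-0.0067,0],[0.0838,-0.2913,0.0525,0,0,-0.0067,0],[0.0838,-0.2913,0.0525,0,0,-0.0067,0]]]'

```text
time_s: 47.9
ee_pos: [0.3912, -0.3369, 0.0996]
eef_rot: [-3.141, 0.001, 3.132]
force: [0.0, 0.0, -0.1]
grip_width: 0.047
grip_force: 0.0
```

```bash
python3 - <<'E'
from m import *
o=ctrl.get_obs(); print(o["ee_pos"],o["eef_rot"],abs(o["joint_vel"]).max(),o["grip_width"])
im,d,ci=shot("wrist"); P=cloud(d,ci)
r=cup2(im,P,"blue",.003,(.4756,-.337)); print(*r); f=np.radians(r[1]); q=r[0]+.084*np.array([np.cos(f),np.sin(f)])
print(q,go(*q,.0228,r[1]))
E
```

```text
[ 0.3912 -0.3369  0.0996] [-3.1411  0.0006  3.1315] 0.010085705382971374 0.047016843739687245
[ 0.4744 -0.3361] -180.0 1022 1111 [ 0.3917 -0.3361] 0.11209882450707118
[ 0.3904 -0.3361] (array([ 0.9762,  0.886 , 77.0222]), array([-0.0009,  0.0009, -0.01  ]))
```

In the tool's units: 77 mm is 0.0963, 72 mm is 0.09, -0.01 rad is -0.0016.

Request:
arm_command --plan '[[[0.0013,0.0013,0.0313,0,0,-0.0016,0],[0.0013,0.0013,0.0688,0,0,-0.0016,0],[0.0013,0.0013,0.09,0,0,-0.0016,0],[0.0013,0.0013,0.0963,0,0,-0.0016,0],[0.0013,0.0013,0.0963,0,0,-0.0016,0],[0.0013,0.0013,0.0963,0,0,-0.0016,1],[0.0013,0.0013,0.0963,0,0,-0.0016,1],[0.0013,0.0013,0.0963,0,0,-0.0016,1],[0.0013,0.0013,0.0963,0,0,-0.0016,1],[0.0013,0.0013,0.0963,0,0,-0.0016,1],[0.0013,0.0013,0.0963,0,0,-0.0016,1],[0.0013,0.0013,0.0963,0,0,-0.0016,1]]]'

```text
time_s: 49.15
ee_pos: [0.3897, -0.3361, 0.0221]
eef_rot: [-3.141, 0.0, 3.141]
force: [-1.8, -0.5, 3.1]
grip_width: 0.0149
grip_force: 45.0
```

In the tool's units: -130 mm is -0.1625, -125 mm is -0.1563.

Request:
arm_command --plan '[[[0,0,-0.0038,0,0,0,1],[0,0,-0.0125,0,0,0,1],[0,0,-0.0313,0,0,0,1],[0,0,-0.0563,0,0,0,1],[0,0,-0.0813,0,0,0,1],[0,0,-0.1063,0,0,0,1],[0,0,-0.1313,0,0,0,1],[0,0,-0.1563,0,0,0,1],[0,0,-0.1625,0,0,0,1],[0,0,-0.1625,0,0,0,1]]]'

```text
time_s: 50.15
ee_pos: [0.3899, -0.3361, 0.1524]
eef_rot: [-3.141, 0.001, 3.141]
force: [-0.5, 0.1, -0.5]
grip_width: 0.0156
grip_force: 45.0
```

```bash
python3 - <<'E'
from m import *
o=ctrl.get_obs(); print(o["ee_pos"],o["eef_rot"],o["grip_width"],o["grip_force"])
print(go(.4573,-.0013,o["ee_pos"][2],185))
E
```

```text
[ 0.3899 -0.3361  0.1524] [-3.1408  0.0009  3.1408] 0.01561341133928028 44.9980491399765
(array([-67.1774, 334.8399,  -0.2136]), array([-0.0008,  0.0008, -0.088 ]))
```

In the tool's units: 335 mm is 0.4188, 325 mm is 0.4063, -0.088 rad is -0.014.

Request:
arm_command --plan '[[[-0.0025,0.01,0,0,0,-0.0003,1],[-0.0075,0.0375,0,0,0,-0.0013,1],[-0.0163,0.08,0,0,0,-0.0027,1],[-0.0263,0.13,0,0,0,-0.0043,1],[-0.0363,0.18,0,0,0,-0.006,1],[-0.0463,0.23,0,0,0,-0.0076,1],[-0.0563,0.28,0,0,0,-0.0094,1],[-0.0663,0.33,0,0,0,-0.0111,1],[-0.075,0.375,0,0,0,-0.0127,1],[-0.0813,0.4063,0,0,0,-0.0137,1],[-0.0838,0.4188,0,0,0,-0.014,1],[-0.0838,0.4188,0,0,0,-0.014,1]]]'

```text
time_s: 51.35
ee_pos: [0.4566, -0.0002, 0.1512]
eef_rot: [3.141, -0.001, -3.053]
force: [-0.7, 0.5, -0.6]
grip_width: 0.0155
grip_force: 45.0
```

In the tool's units: 80 mm is 0.1, 75 mm is 0.0938.

Request:
arm_command --plan '[[[0,0,0.015,0,0,0,1],[0,0,0.0438,0,0,0,1],[0,0,0.0725,0,0,0,1],[0,0,0.0938,0,0,0,1],[0,0,0.1,0,0,0,1],[0,0,0.1,0,0,0,1],[0,0,0.1,0,0,0,1]]]'

```text
time_s: 52.05
ee_pos: [0.4572, -0.0015, 0.0724]
eef_rot: [-3.141, 0.001, -3.055]
force: [-0.2, -0.9, -1.2]
grip_width: 0.0153
grip_force: 45.0
```

```bash
python3 - <<'E'
from m import *
o=ctrl.get_obs(); print(o["ee_pos"],o["eef_rot"],o["grip_width"],o["grip_force"])
for n in("side","scene"):
    im,d,ci=shot(n); P=cloud(d,ci); z=o["ee_pos"][2]-.0193
    try: print(n,*cup2(im,P,"blue",z,(.544,.006),.006))
    except Exception: print("?")
E
```

```text
[ 0.4572 -0.0015  0.0724] [-3.1414  0.0006 -3.0551] 0.015331849585826866 44.99802231788635
side [0.5449 0.0056] -176.2 21 6 [ 0.4508 -0.0007] 0.09707477026035459
scene [0.5466 0.005 ] -176.2 189 83 [ 0.4661 -0.0004] 0.11459116066978671
```

In the tool's units: -60 mm is -0.075, 33 mm is 0.0413.

Request:
arm_command --plan '[[[0.0025,0,0.01,0,0,0,1],[0.0025,0,0.0225,0,0,0,1],[0.0025,0,0.0338,0,0,0,1],[0.0025,0,0.0406,0,0,0,1],[0.0025,0,0.0413,0,0,0,1],[0.0025,0,0.0413,0,0,0,1],[0.0025,0,0.0413,0,0,0,0.1],[0.0025,0,0.0413,0,0,0,0],[0.0025,0,0.0413,0,0,0,0],[0.0025,0,0.0413,0,0,0,0],[0.0025,0,-0.0125,0,0,0,0],[0.0025,0,-0.075,0,0,0,0]]]'

```text
time_s: 53.35
ee_pos: [0.4539, -0.0012, 0.1318]
eef_rot: [3.141, -0.004, -3.054]
force: [1.2, 0.2, 0.9]
grip_width: 0.0468
grip_force: 0.0
```

In the tool's units: -80 mm is -0.1, 50 mm is 0.0625.

Request:
arm_command --plan '[[[0.0625,0,-0.05,0,0,0,0],[0.1,0,-0.1,0,0,0,0],[0.1,0,-0.1,0,0,0,0],[0.1,0,-0.1,0,0,0,0]]]'

```text
time_s: 53.75
ee_pos: [0.3753, -0.0083, 0.2137]
eef_rot: [-3.141, 0.004, -3.055]
force: [-0.1, 0.5, -0.5]
grip_width: 0.0467
grip_force: 0.0
```

```bash
python3 - <<'E'
from m import *
o=ctrl.get_obs(); print(o["ee_pos"])
for n in("side","scene"):
    im,d,ci=shot(n); P=cloud(d,ci)
    for c,q in(("blue",(.544,.005)),("teal",(.549,-.112)),("white",(.532,.134))):
        try: print(n,c,*cup2(im,P,c,.020,q,.006))
        except Exception: print("?")
    near=np.hypot(*(P[...,:2]-(.687,-.141)).transpose(2,0,1))<.06
    k=near&(P[...,2]>.074)&(P[...,2]<.09)&~mask(im,"teal"); print("logger",rect(P[k]))
cv2.imwrite("pics/s20.png",im)
E
```

```text
[ 0.3753 -0.0083  0.2137]
side blue [0.5423 0.006 ] -173.9 44 45 [ 0.4696 -0.0017] 0.09667433516683263
side teal [ 0.5471 -0.1121] 178.2 95 96 [ 0.4771 -0.1099] 0.1004419501369325
side white [0.5315 0.1339] -177.1 14 20 [0.4466 0.1295] 0.09621866539692385
logger ((685.5490112304688, -141.16661071777344), (33.47975540161133, 56.42193603515625), 13.431280136108398)
scene blue [0.5442 0.0053] -175.1 185 87 [ 0.4614 -0.0018] 0.11489269827851385
scene teal [ 0.5496 -0.1119] 176.9 147 90 [ 0.4765 -0.108 ] 0.10386898940862264
scene white [0.5326 0.1339] -179.6 51 84 [0.4689 0.1334] 0.09539746190890527
logger ((687.6759033203125, -141.025634765625), (30.544954299926758, 54.86621856689453), 11.224410057067871)
```

View pics/s20.png

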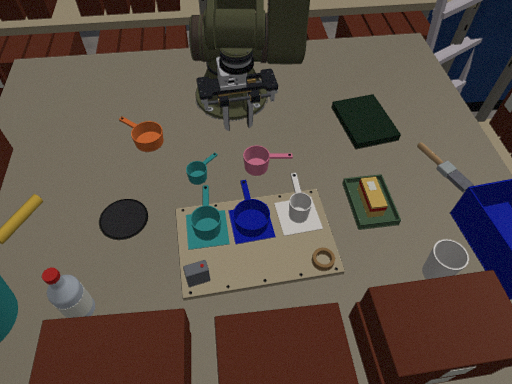

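The picture shows each cup on its own mat: teal (206,222), blue (252,218), white (300,207). The carton is in the tray at (373,195), the logger at (197,272) has not moved, and the gripper is clear. I'm handing in.

```bash
python3 -c "
from station import ctrl
print(ctrl.hand_in())"
```

```text
the job is handed in; nothing more can be done
None
```

I nested the cups, set the carton flat in the tray and put each cup back on its own mat (all centred within about 2 mm), left the logger undisturbed, and handed the job in at about 54 s; no verdict came back.

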